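# Put the die grinder away in the tray drawer

### The job

The low tray drawer at the bottom of the blue tool chest stands ajar: pull it out until it reaches its stop, lay the air die grinder down flat in the long empty lane so that all of it is inside the drawer, let go of it, and then push the drawer fully home. Leave the spray can, the jar and the mug standing where they are.

Things in the scene. Friction and masses are not known exactly. Their poses are not given: they have to be found in the camera images.
- chest: Blue steel tool chest, fixed on the bench, 226 mm wide (y), 235 deep (x), 170 high. Origin on the bench at the middle of its front face; x points into the chest, z up; the front faces roughly to the robot's right. Its front is open from z 20 to 110 mm; above that it is a solid flush face up to the top, so the chest overhangs all of the tray that is not pulled out.
- tray (a joint): How far the grey tray drawer at the chest's bottom is out, m: 0 home, 0.065 at its stop. Slides along the chest's -x, takes about 3 N, stays where left. Inside 185 mm long (x); walls and red front stand 22 mm above its floor; the front is 8 mm thick, flush with the chest face when home. The gap between the front's top and the overhang is 58 mm high.
- lane (a point): Moves with the tray: on the floor (30 mm above the bench) of its empty lane, mid-width, at the inner face of the red front. x points to the tray's back, z up. The lane is 120 mm wide, on the chest's -y side; a 5 mm divider, 22 mm high, parts it from a lane of five fixed sockets. At the stop, 57 mm of the lane's length lies clear of the chest's face.
- handle (a point): Grip point of the tray's handle, a black block 14 mm wide (y), 18 mm high, that stands 40 mm out from the middle of the red front. The point lies at its mid-height, 37 mm above the bench, 22 mm in front of the front's outer face; moves with the tray, axes as the chest.
- grinder: Straight air die grinder, 150 mm long, 0.3 kg, lying flat. Origin under its middle; x to the nose, z up. From x -75 to +25 mm a square body 34 wide (y), 32 high, with a black sleeve from -72 to -34, 35 wide, good to grip; then a round steel nose, centred 16 mm high. A red lever on top from x -30 to +26 reaches 38 mm high. Centre of mass near x -20. It may go in either end first.
- tail (a point): Middle of the grinder's tail end face (x -75, z 16 mm in its frame).
- nose (a point): Tip of the grinder's nose (x +75, z 16 mm in its frame).
- can: Spray can with orange label, 60 mm across, 130 high, standing; origin at the centre of its underside. Leave alone.
- jar: Jar, 68 mm across, 85 high, standing; origin at the centre of its underside. Leave alone.
- mug: Blue mug, 80 mm across, 90 high, standing; origin at the centre of its underside. Leave alone.
Things that resemble listed ones, but are neither listed nor needed, are in the scene too. What is shaped like the grinder but pink or turquoise is not meant.

How it is judged:
On the way, in this order (a step that is already met when the one before it is completed fails the run):
1. the tray drawer has been pulled out to its stop (over 60 mm of 65) (value of joint tray above 0.06 m), for 0.1 s.
2. the grinder lies flat in the empty lane, wholly inside the tray, let go of (x of tail in the frame of lane between 0 and 0.187 m and y of tail in the frame of lane between -0.06 and 0.06 m and z of tail in the frame of lane between 0.004 and 0.034 m and x of nose in the frame of lane between 0 and 0.187 m and y of nose in the frame of lane between -0.06 and 0.06 m and z of nose in the frame of lane between 0.004 and 0.034 m and contact force between the fingers and grinder below 0.2 N and linear speed of grinder below 0.02 m/s), for 0.2 s.
At the end, for the whole second after the job is handed in: The tray drawer is home (within 5 mm) and still; the grinder lies at rest in the empty lane: both its ends within the lane's length and width, and lying flat (both end points under 34 mm above the lane's floor); nothing holds it (all of step 2 and value of joint tray below 0.005 m and velocity of joint tray between -0.02 and 0.02 m/s); the robot touches nothing.
It fails at once if the can is shifted by more than 30 mm or tipped (distance of can from where it was at the start of the episode above 0.03 m or angle between can's own z axis and vertical above 0.3 rad).
It fails at once if the jar is shifted by more than 30 mm or tipped (distance of jar from where it was at the start of the episode above 0.03 m or angle between jar's own z axis and vertical above 0.3 rad).
It fails at once if the mug is shifted by more than 30 mm or tipped (distance of mug from where it was at the start of the episode above 0.03 m or angle between mug's own z axis and vertical above 0.3 rad).
It also fails if it takes over 59 s, if anything falls off the work surface, if the arm or the gripper's body presses on something with over 40 N, if the wrist force passes 120 N, or if a joint passes its speed limit or range.

### The arm

A 6-joint arm with a two-finger parallel gripper is mounted at the origin on the work surface. World frame = base frame: x ahead of the robot, y to its left, z up, the work surface at z = 0. Lengths are in m, angles in rad, forces in N, time in s.
With the tool pointing down it reaches from about 0.375 to 0.9 m from the base axis. Payload 3.1 kg.
Tool frame: the origin (TCP) lies at the very end of the fingers, on their centre line; the grasp point (between the pads) lies 19 mm behind it (robot.hold_point_z is the z of the grasp point in the tool frame, in m); z points along the fingers, y is the direction in which the jaws open and shut (so a half turn about z gives the same grasp; the last joint's range is limited). The gripper opens to 87 mm and grips with 3 to 60 N. Pads are 19 mm wide; open, the fingers measure 117 mm over their backs; the gripper's body (75 mm by 190 mm) begins 51 mm behind the grasp point.
Start: joints at [-1.462, 0.527, 1.433, -0, 1.181, -0.178], TCP at [0.177, -0.599, 0.194] pointing down, gripper open.
Joint ranges: [-3.08, 3.08], [-0.75, 2.2], [0.22, 2.44], [-1.43, 4.57], [0, 2.65], [-2.85, 2.85]. Speed limits (rad/s): [2.79, 2.79, 3.14, 3.14, 3.14, 3.14].

### API

Orientations are given as a unit quaternion [x, y, z, w].
In Python, from rig import robot, viewer, spotter gives the robot as it stands.
- The arm moves only by the shell command python3 -m crank 'ROWS' [FORCE]. ROWS is text: rows parted by semicolons, each of 7 numbers parted by spaces: the turn, a rotation vector about the tool's x, y, z in units of 5 degrees (1.0 is 5 degrees), then the shift along the tool's x, y, z in units of 40 mm (1.0 is 40 mm), then the gripper's target within -1 to 1 (shut at 1, half-way at 0, fully open at -1). A call has 1 to 5 rows; each row shifts and turns the pose as measured when the row begins, along the tool's axes as they then stand; what a row does not reach is not made up. A row lasts 1/8 s, in which the tool goes at most 62.5 mm and 10.7 degrees, less where a joint would pass 70% of its speed; a pose out of reach is approached as far as the arm can. A call is refused whole if a number of a shift passes 1 or a number of a turn 1, either way. A call with a gripper value outside its range is refused whole. The fingers move at their own pace and stop on an object; FORCE is the grip in N (left out, the last holds). Time passes only in rows, so rows that do not move let the fingers close. It gives the time, the measured TCP pose, the force and the opening at its end, in the units of the state.
- robot.get_obs(): the state, without advancing time (a new reading comes with each control period).
- viewer.camera(name): name is "scene" or "side" or "wrist"; returns a dict with "img" (420x560x3 uint8, red, green, blue), "camera_matrix" (3x3 intrinsics, pixels), "xyz" and "attitude" of the camera in the world. Camera axes: x right, y down, z forward; pixel columns grow to the right and rows downward; lengths in m; the calibration is good to about 2 mm. A picture is of the moment at which its call begins. There is no depth.
- robot.hand_in(): hands the job in, once; it reports no verdict.
Trained networks look in a picture, given as the dict that the camera call returned (one of the last four; its "shot" number tells which), for a name from the list of things; names that differ only in an ending like _2 or _b are one class to them, and where a whole thing is asked for, a point or a joint stands for the part that bears it (a point fixed in the world has none). Each returns a list of dicts, best first, with "score" (0 to 1); they miss things now and then, are a little off and sometimes report something else, mostly with a low value. They report only what shows in the picture. A call takes as long as a camera call. They do not tell look-alikes from the thing itself.
- spotter.boxes_of(name, picture): "at" ([x, y, z] in m, in the coordinates of the camera as it stood for that picture, good to about 4 mm: the middle of the surface that is visible of it).
The state is a dict: "time": time; "q": joint angles; "joint_velocities": joint speeds; "joint_torque": joint torques, N m; "position": TCP position; "tool_rot": TCP orientation; "ft_force": force on the tool from outside, world axes, zero at the start; "moment": the same for the moment, N m; "grip_width": finger opening in m.
Only numpy, scipy, OpenCV 4.12 (cv2) and the standard library are available. Lean on these libraries where they do the work, as an engineer would, in place of code of your own. Each camera call takes 0.05 s, during which the arm holds its last target.

## Working session

There is one attempt and no reset: what is moved stays moved. The work goes in short steps, Python scripts to look and compute and a shell command to move; the robot and the scene stay as the last step left them, time stands still between calls to the robot, and variables do not carry over. Pictures are saved under pics/ and viewed, and the job is handed in when it is done.

```bash
ls; mkdir -p pics; python3 - <<'E'
from rig import robot, viewer, spotter
import cv2
o=robot.get_obs(); print(o)
for n in ["scene","side","wrist"]:
    p=viewer.camera(n); cv2.imwrite(f"pics/{n}0.png",p["img"][:,:,::-1])
    print(n,p["camera_matrix"],p["xyz"],p["attitude"],p["shot"])
    if n!="wrist" or 1:
        for t in ["chest","grinder","handle","can","jar","mug","tray"]:
            print(t,[(b["at"],round(b["score"],2)) for b in spotter.boxes_of(t,p)])
E
```

```text
pics
{'time': 0.0, 'q': array([-1.46148238e+00,  5.28502272e-01,  1.43389147e+00, -1.92362592e-05,
        1.18137771e+00, -1.78501557e-01]), 'joint_velocities': array([ 0.0001187 ,  0.00135716, -0.00037659,  0.0002195 ,  0.00094871,
       -0.00153538]), 'joint_torque': array([-3.38836116e-04, -4.40041780e+01, -1.76589721e+01,  6.32948452e-02,
        5.81247511e-02, -1.76362405e-04]), 'position': array([ 0.17734578, -0.59849081,  0.19305296]), 'tool_rot': array([ 9.89662025e-01,  1.43415097e-01,  2.87902203e-05, -1.08905469e-03]), 'ft_force': array([-0.41159952,  0.0296598 ,  0.40800949]), 'moment': array([ 0.06736922, -0.06168452,  0.02018602]), 'grip_width': 0.0869448726223035}
scene [[451.88935102   0.         275.99736789]
 [  0.         451.88935102 208.9281891 ]
 [  0.           0.           1.        ]] [ 0.89545367 -0.48648033  0.57689579] [ 0.87282758  0.28883001 -0.13368304 -0.36997038] 1
chest [([0.1843, -0.2333, 0.855], 0.75)]
grinder [([-0.1563, 0.0702, 0.7203], 0.9), ([-0.2627, 0.0201, 0.7721], 0.75), ([-0.0899, -0.0585, 0.8491], 0.6)]
handle [([0.1503, -0.1535, 0.937
[... 396 characters left out ...]
61750822] [ 0.91900969 -0.1398439   0.05907417 -0.36383392] 2
chest [([-0.1065, -0.2754, 0.8823], 0.63)]
grinder [([-0.1527, 0.0207, 0.7876], 0.83), ([-0.1626, 0.1663, 0.6447], 0.63), ([-0.1037, -0.1867, 0.9748], 0.58)]
handle [([-0.1062, -0.18, 0.981], 0.61)]
can [([0.0784, 0.0764, 0.6346], 0.58)]
jar [([0.1674, -0.0722, 0.8374], 0.73)]
mug [([0.228, 0.0588, 0.7244], 0.76)]
tray [([-0.0328, 0.1417, 0.6698], 0.59)]
wrist [[369.66467548   0.         282.9198724 ]
 [  0.         369.66467548 208.83193037]
 [  0.           0.           1.        ]] [ 0.25046104 -0.57730281  0.38435335] [ 0.79354479 -0.59215117 -0.08412311  0.11210241] 3
chest []
grinder []
handle []
can []
jar []
mug []
tray []
```

View pics/scene0.png

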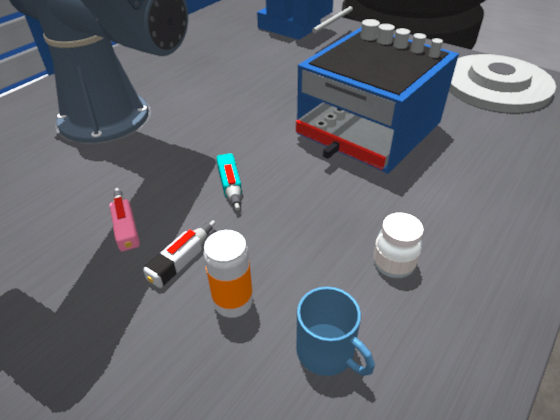

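View pics/side0.png

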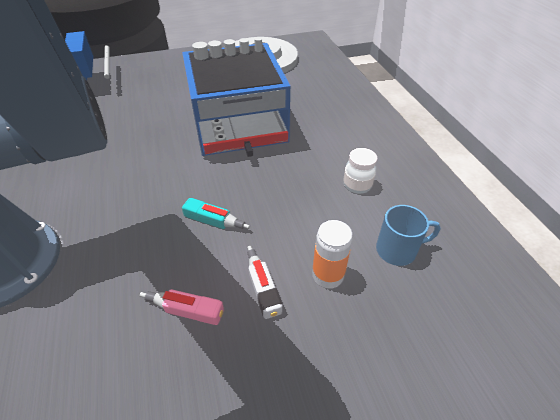

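View pics/wrist0.png

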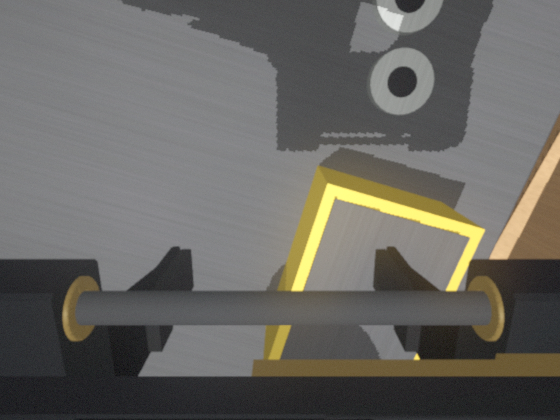

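```bash
cat > h.py <<'E'
import numpy as np,cv2
from scipy.spatial.transform import Rotation as R
def ray(p,uv):
    K=p["camera_matrix"]; d=np.linalg.solve(K,[uv[0],uv[1],1.]); return np.array(p["xyz"]),R.from_quat(p["attitude"]).as_matrix()@d
def atz(p,uv,z):
    o,d=ray(p,uv); return o+d*(z-o[2])/d[2]
def proj(p,X):
    c=R.from_quat(p["attitude"]).as_matrix().T@(np.asarray(X)-p["xyz"]); q=p["camera_matrix"]@c; return q[:2]/q[2]
def w(p,at): return np.array(p["xyz"])+R.from_quat(p["attitude"]).as_matrix()@np.array(at)
def tri(ps,uvs):
    A=np.zeros((3,3));b=np.zeros(3)
    for p,u in zip(ps,uvs):
        o,d=ray(p,u);d/=np.linalg.norm(d);M=np.eye(3)-np.outer(d,d);A+=M;b+=M@o
    return np.linalg.solve(A,b)
def crop(p,name,x0,y0,x1,y1):
    s=min(800/(x1-x0),600/(y1-y0)); im=np.ascontiguousarray(p["img"][y0:y1,x0:x1,::-1])
    cv2.imwrite(name,cv2.resize(im,None,fx=s,fy=s,interpolation=cv2.INTER_CUBIC)); print(name,"scale",s)
E
python3 - <<'E'
from h import *
from rig import viewer,spotter,robot
import pickle
np.set_printoptions(precision=4,suppress=True)
s=viewer.camera("scene");d=viewer.camera("side")
pickle.dump((s,d),open("p0.pkl","wb"))
for n in ["grinder","handle","can","jar","mug","chest"]:
    for p in (s,d):
        for b in spotter.boxes_of(n,p): print(n,p["shot"],w(p,b["at"]),b["score"])
crop(s,"pics/c1.png",280,10,480,170); crop(s,"pics/c2.png",100,140,260,320)
crop(d,"pics/c3.png",170,30,310,160); crop(d,"pics/c4.png",130,190,310,330)
E
```

```text
grinder 4 [ 0.3503 -0.217   0.0341] 0.95
grinder 4 [ 0.4781 -0.2092  0.033 ] 0.63
grinder 4 [ 0.4233 -0.0255  0.0336] 0.56
grinder 5 [ 0.3321 -0.211   0.0322] 0.83
grinder 5 [ 0.4649 -0.2192  0.0324] 0.79
grinder 5 [ 0.7495 -0.2025  0.0504] 0.73
grinder 5 [ 0.3999 -0.018   0.0258] 0.56
handle 4 [0.5314 0.2265 0.0359] 0.8
handle 5 [0.5354 0.2332 0.0255] 0.87
handle 5 [ 0.4653 -0.2185  0.0288] 0.42
can 4 [ 0.6086 -0.2336  0.0957] 0.61
can 5 [ 0.5821 -0.2267  0.1015] 0.89
can 5 [0.5316 0.2352 0.165 ] 0.36
jar 4 [ 0.7587 -0.0197  0.0656] 0.7
jar 4 [0.5623 0.2461 0.1499] 0.49
jar 5 [ 0.7395 -0.0209  0.0612] 0.85
jar 5 [0.535  0.231  0.0326] 0.5
mug 4 [ 0.7513 -0.2043  0.0509] 0.94
mug 4 [0.5283 0.2262 0.036 ] 0.56
mug 5 [ 0.7494 -0.2054  0.0529] 0.85
mug 5 [ 0.4667 -0.2182  0.0288] 0.42
chest 4 [0.565  0.2415 0.1506] 0.76
chest 5 [0.5332 0.2316 0.1637] 0.65
pics/c1.png scale 3.75
pics/c2.png scale 3.3333333333333335
pics/c3.png scale 4.615384615384615
pics/c4.png scale 4.285714285714286
```

View pics/c1.png

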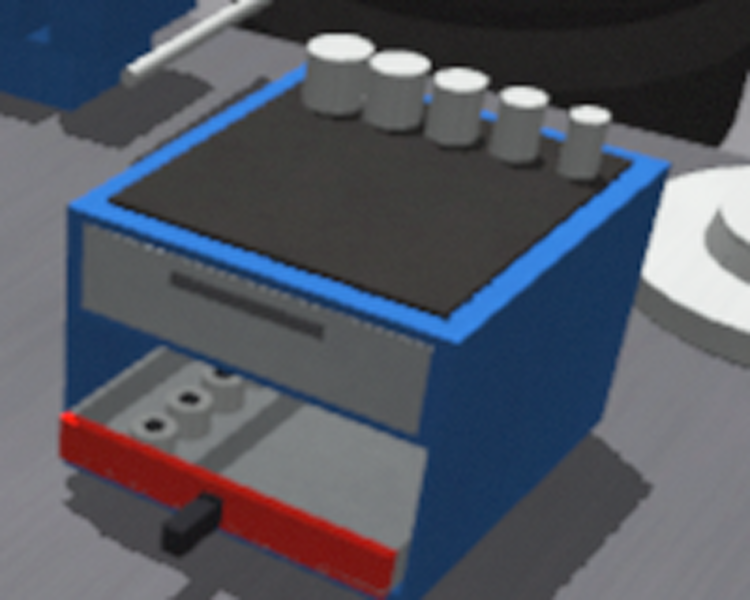

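View pics/c2.png

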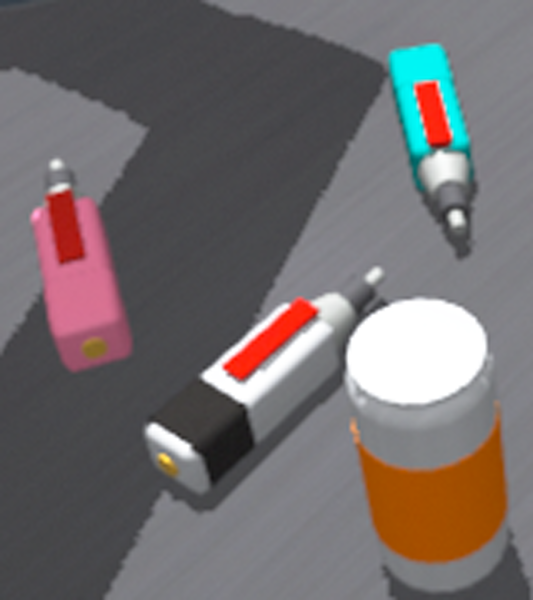

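View pics/c3.png

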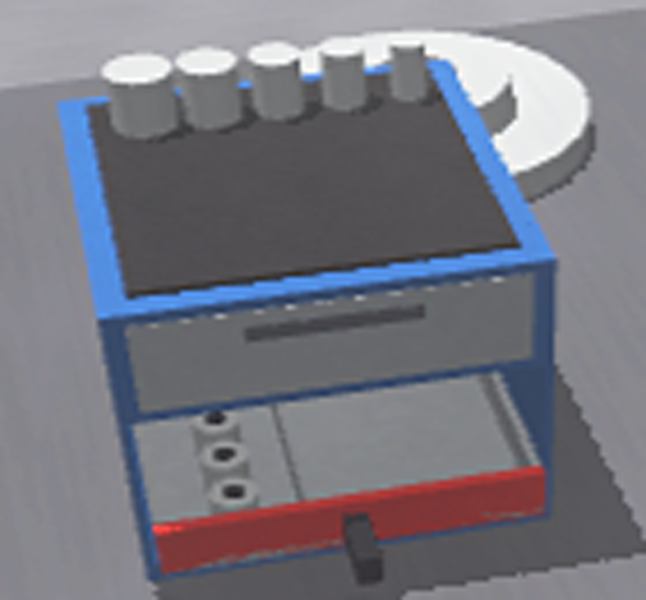

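View pics/c4.png

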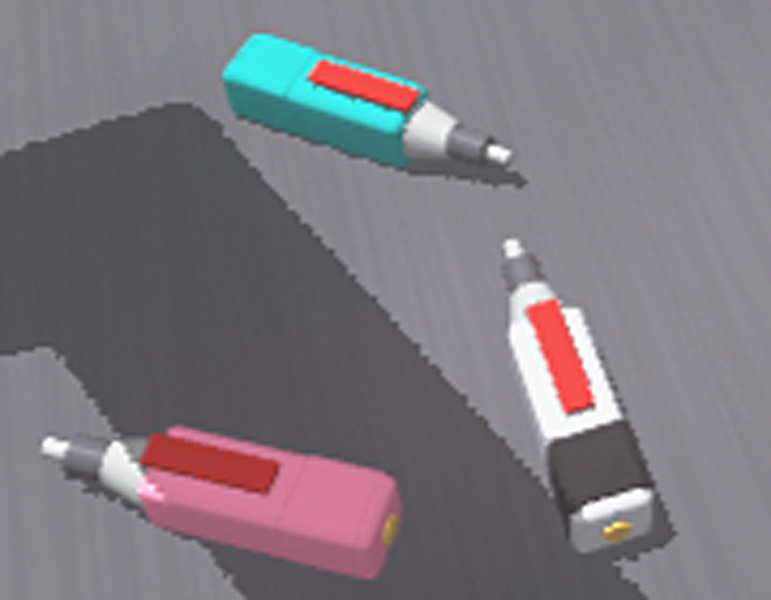

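```bash
python3 - <<'E'
from h import *
import pickle
from scipy.optimize import least_squares
np.set_printoptions(precision=4,suppress=True)
s,d=pickle.load(open("p0.pkl","rb"))
pts={"TFL":((298.1,65.2),(191.7,98.9)),"TFR":((401.9,101.2),(290.3,86.3)),"BR":((458.1,53.5),(267.1,43.4)),
"redL":((296.5,121.2),(203.2,143.8)),"redR":((384.5,157.2),(288.1,131.4)),"hend":((327.5,152.1),(249.5,152.4)),"tail":((149.8,278.6),(273.7,313.9)),"nose":((213.1,221.3),(249.5,247.4))}
for k,v in pts.items(): 
    X=tri((s,d),v); print(k,X,proj(s,X)-v[0],proj(d,X)-v[1])
# model fit: chest x,y,yaw,q
M={"TFL":lambda q:(0,.113,.17),"TFR":lambda q:(0,-.113,.17),"BR":lambda q:(.235,-.113,.17),"hend":lambda q:(-q-.04,0,.037)}
def wp(t,m): 
    c,sn=np.cos(t[2]),np.sin(t[2]);return np.array([t[0]+c*m[0]-sn*m[1],t[1]+sn*m[0]+c*m[1],m[2]])
def f(t): return np.concatenate([np.r_[proj(s,wp(t,M[k](t[3])))-pts[k][0],proj(d,wp(t,M[k](t[3])))-pts[k][1]] for k in M])
r=least_squares(f,[.53,.28,1.57,.02]);print(r.x,r.fun)
t,n=tri((s,d),pts["tail"]),tri((s,d),pts["nose"]);print(np.linalg.norm(t-n),np.arctan2(*(n-t)[[1,0]]))
for z in (.1,.13):
  pass
E
```

```text
TFL [0.4217 0.198  0.1693] [-0.0731  0.2476] [-0.0497 -0.2252]
TFR [0.6455 0.1893 0.1687] [-0.2821  0.7465] [-0.0852 -0.5904]
BR [0.6556 0.4212 0.1687] [-0.2959  0.7484] [-0.0656 -0.5875]
redL [0.4281 0.1868 0.0518] [ 0.1713 -0.5039] [0.1147 0.4557]
redR [0.6378 0.1763 0.0535] [-0.2078  0.5235] [-0.0851 -0.4183]
hend [0.5304 0.1469 0.0359] [-0.3342  0.8714] [-0.1735 -0.7472]
tail [ 0.4694 -0.2667  0.0177] [-0.2111  0.362 ] [-0.1317 -0.3569]
nose [ 0.4639 -0.1171  0.0178] [-0.3     0.6395] [-0.1884 -0.6008]
[0.5332 0.1923 1.5284 0.0063] [-0.8719 -0.1002 -0.6557 -0.2131 -0.2361  0.6066  0.4414 -0.7911  0.338
  0.0036 -0.0003 -1.2538 -0.1569  0.7669  0.2153 -0.9707]
0.1497364831222093 1.607098137650126
```

```bash
cat >> h.py <<'E'
def orient(yaw,tilt):  # tool x horizontal dir = yaw (deg), tilted by tilt (deg) so z leans to it
    a=np.radians(yaw);t=np.radians(tilt);f=np.array([np.cos(a),np.sin(a),0]);up=np.array([0,0,1.])
    z=f*np.sin(t)-up*np.cos(t); x=f*np.cos(t)+up*np.sin(t); y=np.cross(z,x); return np.stack([x,y,z],1)
def plan(hold,yaw,tilt,n=None,verbose=True):
    """rows to bring grasp point to hold with orientation"""
    from rig import robot
    o=robot.get_obs(); Rt=orient(yaw,tilt); tp=np.array(hold)+Rt[:,2]*.019
    p=np.array(o["position"]);Rc=R.from_quat(o["tool_rot"]).as_matrix()
    rv=R.from_matrix(Rc.T@Rt).as_rotvec()
    dist=np.linalg.norm(tp-p)
    if n is None: n=int(max(np.ceil(np.abs(rv).max()/np.radians(5)/.95),np.ceil(dist/.036),1))
    print("t",round(o["time"],2),"n",n,"rv",np.degrees(rv).round(1),"dist",round(dist,4),"grip",round(o["grip_width"],4))
    P=p.copy();Q=Rc.copy()
    for i in range(n):
        k=n-i; sh=Q.T@((tp-P)/k)/.04; r=R.from_matrix(Q.T@Rt).as_rotvec()/k/np.radians(5)
        print("%.2f %.2f %.2f %.2f %.2f %.2f"%(*r,*sh)); P=P+Q@sh*.04; Q=Q@R.from_rotvec(r*np.radians(5)).as_matrix()
def where():
    from rig import robot
    o=robot.get_obs();Q=R.from_quat(o["tool_rot"]).as_matrix();h=np.array(o["position"])-Q[:,2]*.019
    x=Q[:,0];z=Q[:,2]
    print("t%.2f hold"%o["time"],h.round(4),"yaw %.1f"%np.degrees(np.arctan2(-Q[0,1]*-1,-Q[1,1]) if 0 else np.arctan2(Q[0,1]*-1,Q[1,1])-0),"tilt %.1f"%np.degrees(np.arctan2(np.hypot(z[0],z[1]),-z[2])),"tooly",Q[:,1].round(3),"F",np.round(o["ft_force"],1),"w %.4f"%o["grip_width"],"q",np.round(o["q"],2))
E
python3 - <<'E'
from h import *
import pickle
np.set_printoptions(precision=4,suppress=True)
s,d=pickle.load(open("p0.pkl","rb"))
print("can top",atz(s,(225.4,245),.13),atz(d,(334,235),.13))
where(); plan((.529,.09,.09),87.6,40)
E
```

```text
can top [ 0.5935 -0.2131  0.13  ] [ 0.5882 -0.2185  0.13  ]
t1.90 hold [ 0.1774 -0.5992  0.213 ] yaw -163.5 tilt 0.0 tooly [ 0.284 -0.959 -0.   ] F [ 0.2 -0.5 -0.4] w 0.0871 q [-1.46  0.53  1.43 -0.    1.18 -0.18]
t 1.9 n 23 rv [ 24.8  34.6 -68. ] dist 0.7938 grip 0.0871
0.22 0.30 -0.59 0.58 -0.62 0.13
0.22 0.30 -0.59 0.61 -0.59 0.16
0.22 0.30 -0.59 0.64 -0.55 0.18
0.22 0.30 -0.59 0.66 -0.52 0.21
0.22 0.30 -0.59 0.68 -0.48 0.24
0.22 0.30 -0.59 0.70 -0.44 0.26
0.22 0.30 -0.59 0.71 -0.40 0.29
0.22 0.30 -0.59 0.72 -0.35 0.32
0.22 0.30 -0.59 0.73 -0.31 0.34
0.22 0.30 -0.59 0.73 -0.27 0.37
0.22 0.30 -0.59 0.74 -0.22 0.39
0.22 0.30 -0.59 0.74 -0.17 0.41
0.22 0.30 -0.59 0.73 -0.13 0.44
0.22 0.30 -0.59 0.73 -0.08 0.46
0.22 0.30 -0.59 0.72 -0.04 0.48
0.22 0.30 -0.59 0.71 0.01 0.50
0.22 0.30 -0.59 0.69 0.06 0.51
0.22 0.30 -0.59 0.67 0.10 0.53
0.22 0.30 -0.59 0.65 0.14 0.54
0.22 0.30 -0.59 0.63 0.19 0.56
0.22 0.30 -0.59 0.60 0.23 0.57
0.22 0.30 -0.59 0.58 0.27 0.58
0.22 0.30 -0.59 0.55 0.31 0.59
```

```bash
python3 -m crank '0.22 0.3 -0.6 0.58 -0.62 0; 0.22 0.3 -0.6 0.61 -0.59 0 0;0.22 0.3 -0.6 0.64 -0.55 0.05 0' ; python3 -m crank '0.22 0.3 -0.6 0.58 -0.62 0 0; 0.22 0.3 -0.6 0.61 -0.59 0 0;0.22 0.3 -0.6 0.64 -0.55 0.05 0;0.22 0.3 -0.6 0.66 -0.52 0.1 0;0.22 0.3 -0.6 0.68 -0.48 0.12 0'; python3 -c "
from h import *
where(); plan((.529,.09,.10),87.6,40)"
```

```text
time: 2.52
position: [0.2538, -0.446, 0.1945]
tool_rot: [0.958, 0.274, 0.059, -0.057]
ft_force: [-0.3, -0.4, -0.3]
grip_width: 0.047
t2.52 hold [ 0.2522 -0.4487  0.2132] yaw -147.8 tilt 9.4 tooly [ 0.531 -0.844 -0.076] F [-0.3 -0.4 -0.3] w 0.0470 q [-1.35  0.42  1.64  0.12  1.2  -0.38]
t 2.52 n 18 rv [ 19.2  27.  -52.7] dist 0.6232 grip 0.047
0.21 0.30 -0.59 0.70 -0.43 0.29
0.21 0.30 -0.59 0.71 -0.39 0.31
0.21 0.30 -0.59 0.72 -0.34 0.34
0.21 0.30 -0.59 0.73 -0.30 0.36
0.21 0.30 -0.59 0.73 -0.26 0.39
0.21 0.30 -0.59 0.73 -0.21 0.41
0.21 0.30 -0.59 0.73 -0.17 0.44
0.21 0.30 -0.59 0.73 -0.12 0.46
0.21 0.30 -0.59 0.72 -0.07 0.48
0.21 0.30 -0.59 0.71 -0.03 0.50
0.21 0.30 -0.59 0.70 0.02 0.52
0.21 0.30 -0.59 0.68 0.06 0.53
0.21 0.30 -0.59 0.66 0.11 0.55
0.21 0.30 -0.59 0.64 0.15 0.56
0.21 0.30 -0.59 0.62 0.19 0.58
0.21 0.30 -0.59 0.59 0.23 0.59
0.21 0.30 -0.59 0.56 0.27 0.60
0.21 0.30 -0.59 0.53 0.31 0.61invalid input
```

```bash
python3 -m crank '0.21 0.3 -0.6 0.7 -0.43 0.25 0;0.21 0.3 -0.6 0.71 -0.39 0.28 0;0.21 0.3 -0.6 0.72 -0.34 0.32 0;0.21 0.3 -0.6 0.73 -0.3 0.36 0;0.21 0.3 -0.6 0.73 -0.26 0.39 0' >/dev/null; python3 -m crank '0.21 0.3 -0.6 0.73 -0.21 0.41 0;0.21 0.3 -0.6 0.73 -0.17 0.44 0;0.21 0.3 -0.6 0.73 -0.12 0.46 0;0.21 0.3 -0.6 0.72 -0.07 0.48 0;0.21 0.3 -0.6 0.71 -0.03 0.5 0';  python3 -c "
from h import *
where(); plan((.529,.09,.10),87.6,40)"
```

```text
time: 3.78
position: [0.4098, -0.1282, 0.1377]
tool_rot: [0.824, 0.515, 0.174, -0.161]
ft_force: [0.4, -0.5, 1.0]
grip_width: 0.0434
t3.77 hold [ 0.4075 -0.1366  0.1546] yaw -114.7 tilt 27.4 tooly [ 0.905 -0.417 -0.085] F [ 0.4 -0.5  1. ] w 0.0434 q [-0.89  0.47  1.93  0.44  1.08 -0.71]
t 3.77 n 8 rv [  8.3  11.9 -21.3] dist 0.2648 grip 0.0434
0.21 0.30 -0.53 0.65 0.05 0.51
0.21 0.30 -0.53 0.63 0.09 0.53
0.21 0.30 -0.53 0.61 0.13 0.54
0.21 0.30 -0.53 0.59 0.17 0.55
0.21 0.30 -0.53 0.57 0.21 0.56
0.21 0.30 -0.53 0.54 0.24 0.57
0.21 0.30 -0.53 0.52 0.28 0.58
0.21 0.30 -0.53 0.49 0.31 0.59
```

```bash
python3 -m crank '0.21 0.3 -0.55 0.65 0.05 0.51 0;0.21 0.3 -0.55 0.63 0.09 0.53 0;0.21 0.3 -0.55 0.61 0.13 0.54 0;0.21 0.3 -0.55 0.59 0.17 0.55 0' >/dev/null; python3 -m crank '0.21 0.3 -0.55 0.57 0.21 0.56 0;0.21 0.3 -0.55 0.54 0.24 0.57 0;0.21 0.3 -0.55 0.52 0.28 0.58 0;0.21 0.3 -0.5 0.49 0.31 0.59 0;0 0 0 0 0 0 0' >/dev/null;  python3 -c "
from h import *
from rig import viewer
where(); plan((.531,.155,.037),87.6,40)
for n in ('scene','wrist'):
  p=viewer.camera(n); cv2.imwrite('pics/%s1.png'%n,p['img'][:,:,::-1])"
```

```text
t4.90 hold [0.5317 0.1027 0.0981] yaw -90.7 tilt 40.4 tooly [ 1.    -0.013  0.011] F [-0.8 -0.5  0.1] w 0.0435 q [-0.4   0.71  1.8   0.75  1.08 -0.91]
t 4.9 n 3 rv [-0.6 -0.4  1.7] dist 0.0804 grip 0.0435
-0.04 -0.02 0.11 0.00 -0.02 0.67
-0.04 -0.02 0.11 0.00 -0.02 0.67
-0.04 -0.02 0.11 0.00 -0.02 0.67
```

View pics/scene1.png

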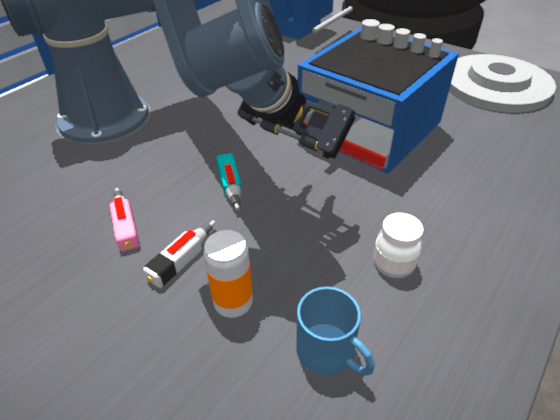

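View pics/wrist1.png

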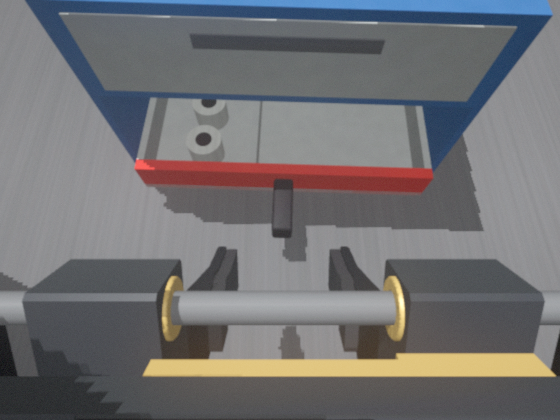

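```bash
python3 -m crank '-0.04 -0.02 0.11 0 -0.02 0.67 0;-0.04 -0.02 0.11 0 -0.02 0.67 0;-0.04 -0.02 0.11 0 -0.02 0.67 0;0 0 0 0 0 0 0' ; python3 -c "
from h import *
from rig import viewer
where(); plan((.531,.155,.037),87.6,40)
for n in ('side','wrist'):
  p=viewer.camera(n); cv2.imwrite('pics/%s2.png'%n,p['img'][:,:,::-1])"
```

```text
time: 5.5
position: [0.5323, 0.1617, 0.023]
tool_rot: [0.681, 0.648, 0.248, -0.233]
ft_force: [-0.3, 0.6, -0.4]
grip_width: 0.0437
t5.50 hold [0.5316 0.1495 0.0375] yaw -93.0 tilt 39.8 tooly [ 0.999 -0.052  0.004] F [-0.3  0.6 -0.4] w 0.0437 q [-0.31  0.81  1.84  0.89  0.93 -0.97]
t 5.5 n 1 rv [ 0.6  0.2 -0.3] dist 0.0056 grip 0.0437
0.11 0.04 -0.06 0.10 -0.03 0.10
```

View pics/wrist2.png

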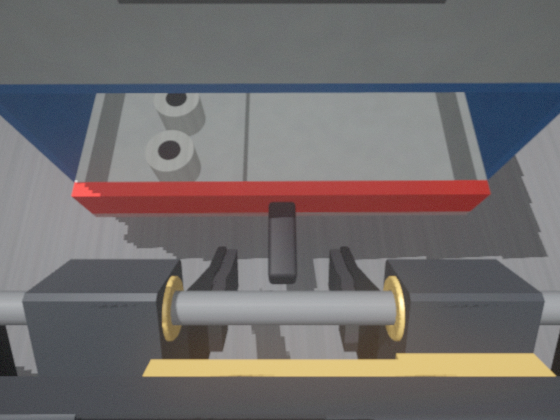

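```bash
python3 -m crank '0.1 0 0 0.12 -0.03 0.1 0;0 0 0 0.03 0 0.03 0;0 0 0 0 0 0 1;0 0 0 0 0 0 1;0 0 0 0 0 0 1' 30;python3 -m crank '0 0 0 0 0 0 1;0 0 0 0 0 0 1;0 0 0 0 0 0 1' 30; python3 -c "
from h import *
where(); h=orient(87.6,40)
plan((.531-.072*.042,.155-.072,.037),87.6,40)"
```

```text
time: 6.22
position: [0.5357, 0.1664, 0.0261]
tool_rot: [0.681, 0.649, 0.248, -0.232]
ft_force: [-0.6, 0.1, -0.1]
grip_width: 0.0213
time: 6.6
position: [0.533, 0.1669, 0.026]
tool_rot: [0.68, 0.649, 0.247, -0.234]
ft_force: [-0.2, -1.9, 1.6]
grip_width: 0.0115
t6.60 hold [0.5324 0.1548 0.0406] yaw -92.7 tilt 39.7 tooly [ 0.999 -0.047  0.002] F [-0.2 -1.9  1.6] w 0.0115 q [-0.3   0.81  1.83  0.88  0.93 -0.95]
t 6.6 n 2 rv [ 0.3  0.3 -0.1] dist 0.0719 grip 0.0115
0.03 0.03 -0.01 -0.72 -0.01 -0.54
0.03 0.03 -0.01 -0.72 -0.02 -0.54
```

```bash
python3 -m crank '0 0 0 -0.2 0 -0.17 1;0 0 0 -0.27 0 -0.225 1;0 0 0 -0.27 0 -0.225 1' 40;python3 -c "
from h import *
from rig import viewer
where()
for n in ('side','wrist'):
  p=viewer.camera(n); cv2.imwrite('pics/%s3.png'%n,p['img'][:,:,::-1])"
```

```text
time: 6.98
position: [0.5312, 0.1278, 0.0261]
tool_rot: [0.68, 0.65, 0.247, -0.235]
ft_force: [-0.5, 2.5, -0.6]
grip_width: 0.0104
t6.97 hold [0.5306 0.1156 0.0407] yaw -92.6 tilt 39.8 tooly [ 0.999 -0.046  0.002] F [-0.5  2.5 -0.6] w 0.0104 q [-0.38  0.81  1.83  0.83  0.96 -0.98]
```

View pics/wrist3.png

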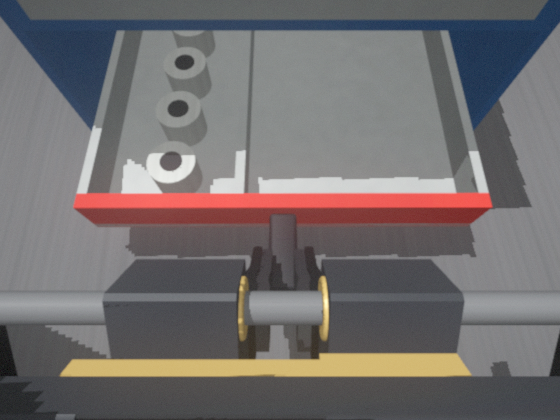

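Tray follows. Continue to the stop.

```bash
python3 -m crank '0 0 0 -0.25 0 -0.21 1;0 0 0 -0.2 0 -0.17 1;0 0 0 -0.12 0 -0.1 1;0 0 0 -0.1 0 -0.08 1;0 0 0 -0.1 0 -0.08 1' 40;python3 -c "
from h import *
from rig import viewer
where()
for n in ('side','wrist'):
  p=viewer.camera(n); cv2.imwrite('pics/%s4.png'%n,p['img'][:,:,::-1])"
```

```text
time: 7.7
position: [0.5297, 0.0841, 0.0258]
tool_rot: [0.681, 0.648, 0.247, -0.234]
ft_force: [-0.5, 0.1, -0.3]
grip_width: 0.0006
t7.70 hold [0.529  0.072  0.0404] yaw -92.8 tilt 39.8 tooly [ 0.999 -0.049  0.002] F [-0.5  0.1 -0.3] w 0.0006 q [-0.45  0.81  1.81  0.78  1.   -1.  ]
```

View pics/wrist4.png

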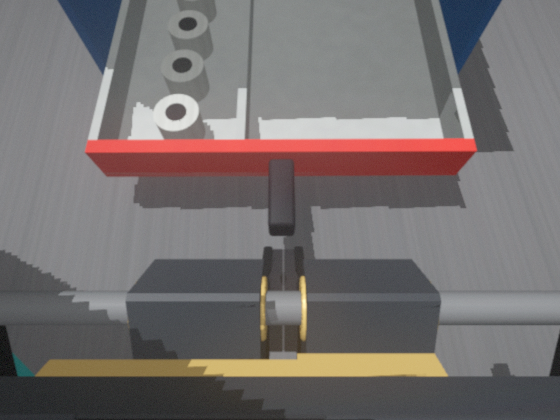

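View pics/side4.png

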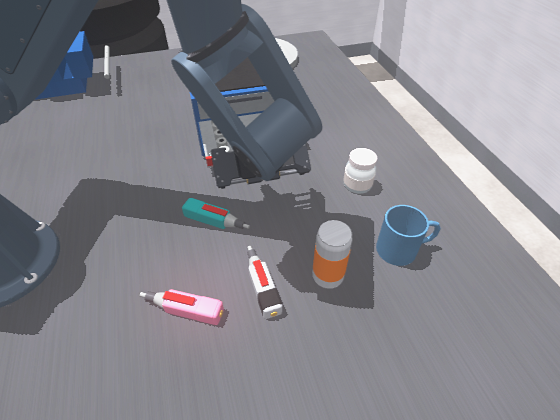

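```bash
python3 -c "
from h import *
from rig import viewer
p=viewer.camera('wrist')
for uv,z in (((89,144),.052),((474,142),.052),((282,234),.046),((237,140),.052),((248,140),.052),((473,142),.052)):
  X=atz(p,uv,z); c,s=np.cos(1.5284),np.sin(1.5284); d=X[:2]-[.5332,.1923]; print(X.round(4),'chest',(c*d[0]+s*d[1]).round(4),(-s*d[0]+c*d[1]).round(4))
crop(p,'pics/w4c.png',80,0,500,260)
"
```

```text
[0.4277 0.138  0.052 ] chest -0.0587 0.1031
[0.6357 0.1294 0.052 ] chest -0.0585 -0.1051
[0.5293 0.0838 0.046 ] chest -0.1086 -0.0007
[0.5074 0.1368 0.052 ] chest -0.0565 0.0235
[0.5133 0.1365 0.052 ] chest -0.0566 0.0175
[0.6351 0.1294 0.052 ] chest -0.0585 -0.1045
pics/w4c.png scale 1.9047619047619047
```

View pics/w4c.png

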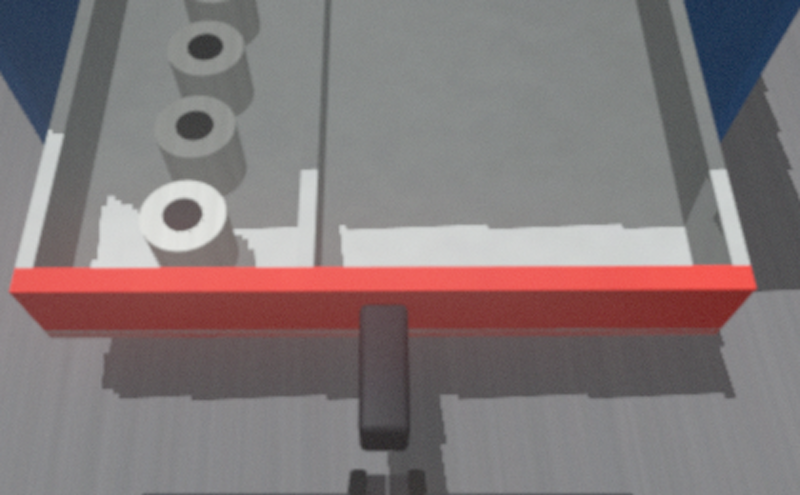

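```bash
python3 -m crank '0 0 0 0 0 -1 -0.4;0 0 0 0 0 -1 -0.4;0 0 0 0 0 -1 -0.4;0 0 0 0 0 -1 -0.4;0 0 0 0 0 -1 -0.4' >/dev/null;python3 -c "
from h import *
where(); plan((.471,-.31,.17),92.1,40)"
```

```text
t8.47 hold [ 0.5196 -0.0552  0.1963] yaw -92.5 tilt 40.1 tooly [ 0.999 -0.044 -0.007] F [ 1.  -0.4  0.6] w 0.0427 q [-0.66  0.58  1.65  0.56  1.4  -0.85]
t 8.47 n 8 rv [ 2.7 -0.1 -3.8] dist 0.2609 grip 0.0427
0.07 -0.00 -0.10 -0.67 -0.12 -0.45
0.07 -0.00 -0.10 -0.67 -0.13 -0.45
0.07 -0.00 -0.10 -0.67 -0.13 -0.45
0.07 -0.00 -0.10 -0.66 -0.14 -0.45
0.07 -0.00 -0.10 -0.66 -0.15 -0.45
0.07 -0.00 -0.10 -0.66 -0.16 -0.45
0.07 -0.00 -0.10 -0.66 -0.17 -0.45
0.07 -0.00 -0.10 -0.66 -0.18 -0.45
```

```bash
python3 -m crank '0.07 0 -0.1 -0.67 -0.12 -0.48 -0.4;0.07 0 -0.1 -0.67 -0.12 -0.48 -0.4;0.07 0 -0.1 -0.67 -0.13 -0.48 -0.4;0.07 0 -0.1 -0.66 -0.14 -0.48 -0.4' >/dev/null; python3 -m crank '0.07 0 -0.1 -0.66 -0.15 -0.45 -0.4;0.07 0 -0.1 -0.66 -0.16 -0.45 -0.4;0.07 0 -0.1 -0.66 -0.17 -0.45 -0.4;0.07 0 -0.1 -0.66 -0.18 -0.45 -0.4;0 0 0 0 0 0 -0.4' ;python3 -c "
from h import *
from rig import viewer
where(); plan((.471,-.31,.094),92.1,40)
p=viewer.camera('wrist'); cv2.imwrite('pics/w5.png',p['img'][:,:,::-1])
for X in ((.4694,-.2667,.016),(.4639,-.1171,.016)): print(proj(p,X))
s=viewer.camera('scene');crop(s,'pics/s5.png',60,60,480,340)"
```

```text
time: 9.6
position: [0.4702, -0.3076, 0.1615]
tool_rot: [0.649, 0.68, 0.238, -0.246]
ft_force: [0.7, 1.0, 0.4]
grip_width: 0.061
t9.60 hold [ 0.4707 -0.3198  0.176 ] yaw -87.4 tilt 40.0 tooly [0.999 0.045 0.004] F [0.7 1.  0.4] w 0.0610 q [-0.99  0.76  1.29  0.34  1.7  -1.1 ]
t 9.6 n 3 rv [-0.1 -0.   0.5] dist 0.0826 grip 0.061
-0.01 -0.00 0.04 -0.38 0.00 0.58
-0.01 -0.00 0.04 -0.38 0.00 0.58
-0.01 -0.00 0.04 -0.38 0.01 0.58
[283.42741132 252.93915785]
[284.60558441 124.30688347]
pics/s5.png scale 1.9047619047619047
```

View pics/w5.png

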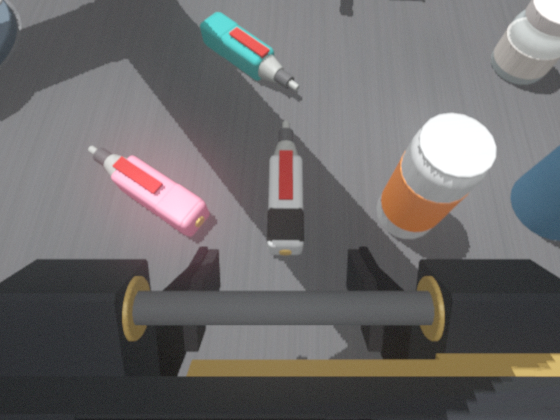

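View pics/s5.png

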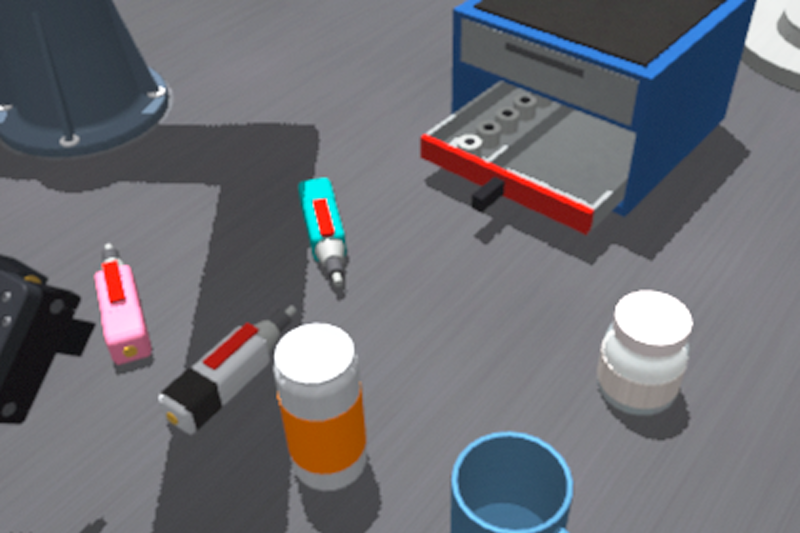

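```bash
python3 -m crank '0 0 0 -0.38 0 0.58 -0.4;0 0 0 -0.38 0 0.58 -0.4;0 0 0.1 -0.38 0 0.58 -0.4;0 0 0 0 0 0 -0.4' ;python3 -c "
from h import *
import pickle
s,d=pickle.load(open('p0.pkl','rb'))
for uv in ((281,131.9),(369.7,171.8)):
  X=atz(s,uv,.052); c,sn=np.cos(1.5284),np.sin(1.5284); e=X[:2]-[.5332,.1923]; print('chest',(c*e[0]+sn*e[1]).round(4),(-sn*e[0]+c*e[1]).round(4))
where(); plan((.4689,-.2517,.026),92.1,40)"
```

```text
time: 10.2
position: [0.4712, -0.288, 0.0799]
tool_rot: [0.649, 0.679, 0.237, -0.25]
ft_force: [-0.2, -0.3, 0.5]
grip_width: 0.0611
chest -0.0629 0.1044
chest -0.0632 -0.1047
t10.20 hold [ 0.4718 -0.3003  0.0944] yaw -87.4 tilt 40.3 tooly [ 0.999  0.046 -0.002] F [-0.2 -0.3  0.5] w 0.0611 q [-0.97  0.85  1.36  0.35  1.55 -1.13]
t 10.2 n 3 rv [-0.4 -0.3  0.3] dist 0.084 grip 0.0611
-0.03 -0.02 0.02 -0.06 -0.00 0.70
-0.03 -0.02 0.02 -0.06 -0.00 0.70
-0.03 -0.02 0.02 -0.06 -0.01 0.70
```

```bash
python3 -m crank '0 0 0 -0.06 0 0.7 -0.4;0 0 0 -0.06 0 0.7 -0.4;0 0 0 -0.06 0 0.68 -0.4;0 0 0 0 0 0 -0.4' ;python3 -c "
from h import *
from rig import viewer
where(); plan((.4689,-.2517,.026),92.1,40)
p=viewer.camera('wrist'); cv2.imwrite('pics/w6.png',p['img'][:,:,::-1])"
```

```text
time: 10.7
position: [0.4719, -0.2379, 0.0159]
tool_rot: [0.647, 0.681, 0.237, -0.247]
ft_force: [0.4, 0.5, -0.1]
grip_width: 0.0608
t10.70 hold [ 0.4725 -0.2501  0.0304] yaw -87.2 tilt 40.1 tooly [0.999 0.05  0.004] F [ 0.4  0.5 -0.1] w 0.0608 q [-0.92  0.91  1.47  0.38  1.38 -1.17]
t 10.7 n 1 rv [-0.3 -0.1  0.7] dist 0.0058 grip 0.0608
-0.06 -0.01 0.14 -0.10 -0.09 0.06
```

View pics/w6.png

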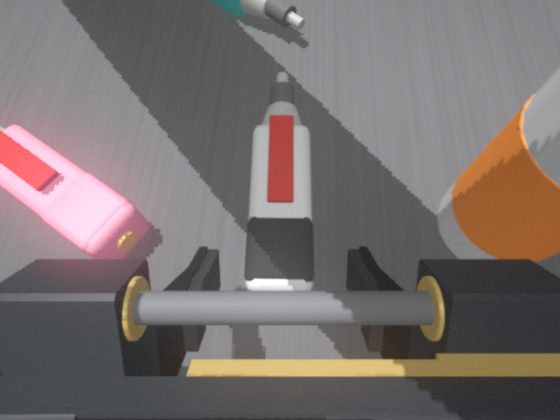

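```bash
python3 -m crank '0 0 0.1 -0.05 0 0.08 -0.4;0 0 0 0 0 0 0.2;0 0 0 0 0 0 1;0 0 0 0 0 0 1' 20;python3 -m crank '0 0 0 0 0 0 1;0 0 0 0 0 0 1;0 0 0 0 0 0 1' 55;python3 -c "
from h import *
where()"
```

```text
time: 11.25
position: [0.475, -0.2428, 0.0157]
tool_rot: [0.651, 0.679, 0.236, -0.242]
ft_force: [-0.3, -0.2, -0.6]
grip_width: 0.0383
time: 11.62
position: [0.475, -0.243, 0.0157]
tool_rot: [0.651, 0.679, 0.236, -0.242]
ft_force: [0.6, 0.6, 0.1]
grip_width: 0.0088
t11.62 hold [ 0.4754 -0.2551  0.0304] yaw -87.7 tilt 39.5 tooly [0.999 0.04  0.005] F [0.6 0.6 0.1] w 0.0088 q [-0.92  0.91  1.46  0.38  1.38 -1.16]
```

```bash
python3 -c "
from h import *
from rig import viewer
p=viewer.camera('wrist'); cv2.imwrite('pics/w7.png',p['img'][:,:,::-1])
s=viewer.camera('side');crop(s,'pics/d7.png',180,150,380,330);where()"
```

```text
pics/d7.png scale 3.3333333333333335
t11.72 hold [ 0.4754 -0.2551  0.0304] yaw -87.7 tilt 39.5 tooly [0.999 0.04  0.005] F [ 0.1 -0.6 -0.6] w 0.0033 q [-0.92  0.91  1.46  0.38  1.38 -1.16]
```

View pics/w7.png

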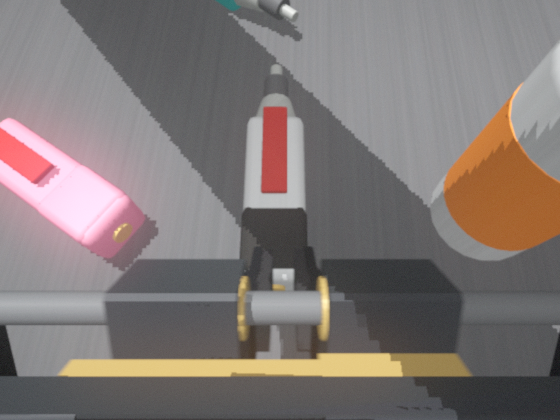

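View pics/d7.png

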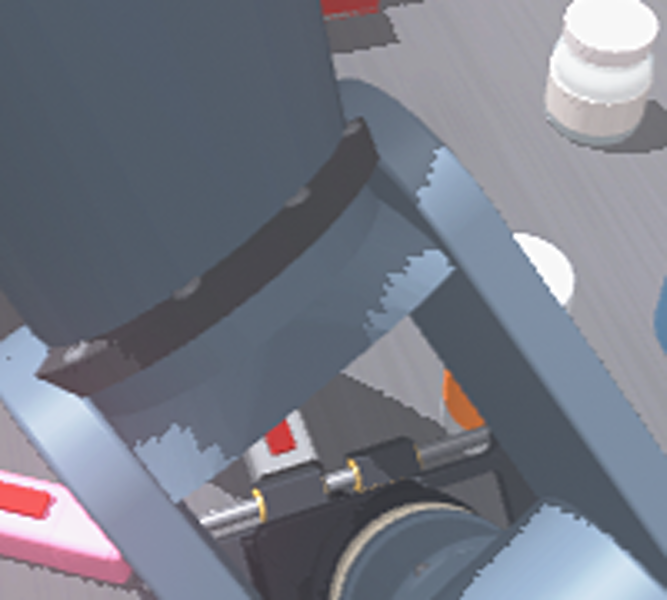

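```bash
python3 -c "
from h import *
from rig import viewer,robot
o=robot.get_obs();p=viewer.camera('wrist');Q=R.from_quat(o['tool_rot']).as_matrix()
print(p['xyz'],p['attitude'])
P=np.array(o['position'])
for b in (0,.019,.05,.07): print(b,proj(p,P-Q[:,2]*b), 'tool rel',)
print('cam in tool',Q.T@(np.array(p['xyz'])-P),(Q.T@R.from_quat(p['attitude']).as_matrix()).round(3))
for uv in ((276,68),): print(atz(p,uv,.018))
print(atz(p,(305,210),.032),atz(p,(242,210),.032),proj(p,(.4694,-.2667,.016)),proj(p,(.4694,-.2667,.032)))
crop(p,'pics/w8.png',180,180,380,330)"
```

```text
[ 0.47640188 -0.30520288  0.21092689] [ 0.97895064  0.02063645 -0.00158244 -0.20304499]
0 [283.05746186 246.1569322 ] tool rel
0.019 [283.06389993 260.31796786] tool rel
0.05 [283.07764305 290.54701158] tool rel
0.07 [283.0896905  317.04631427] tool rel
cam in tool [ 7.62759790e-02 -1.02691776e-04 -1.90153910e-01] [[ 0.001 -0.961 -0.277]
 [ 1.     0.001  0.   ]
 [ 0.    -0.277  0.961]]
[ 0.4649874 -0.1173673  0.018    ]
[ 0.48581616 -0.22785816  0.032     ] [ 0.45266788 -0.22929531  0.032     ] [270.65390338 288.63244266] [269.82502289 282.05971626]
pics/w8.png scale 4.0
```

View pics/w8.png

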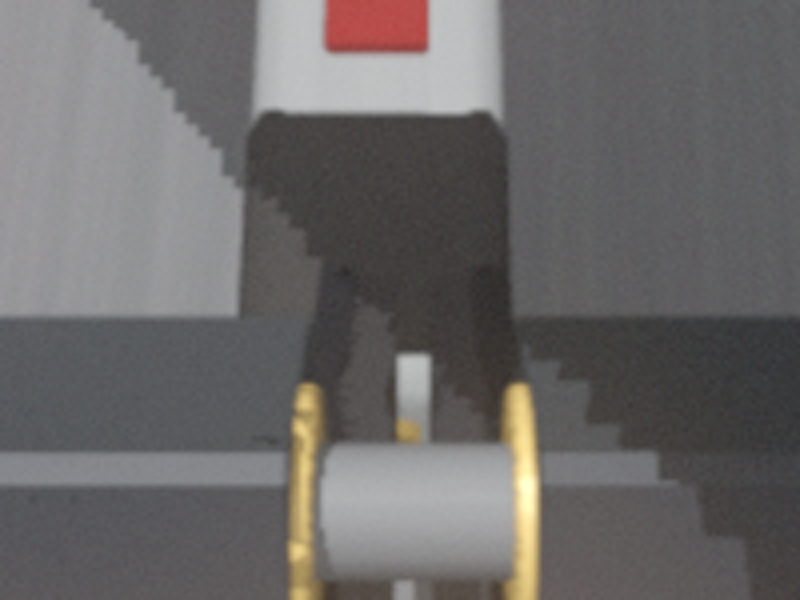

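```bash
python3 -c "
from h import *
from rig import viewer,robot
o=robot.get_obs();p=viewer.camera('scene');print(proj(p,o['position']))
crop(p,'pics/s8.png',80,180,280,330)
cv2.imwrite('pics/s8f.png',p['img'][:,:,::-1])"
```

```text
[163.66885589 271.70017056]
pics/s8.png scale 4.0
```

View pics/s8.png

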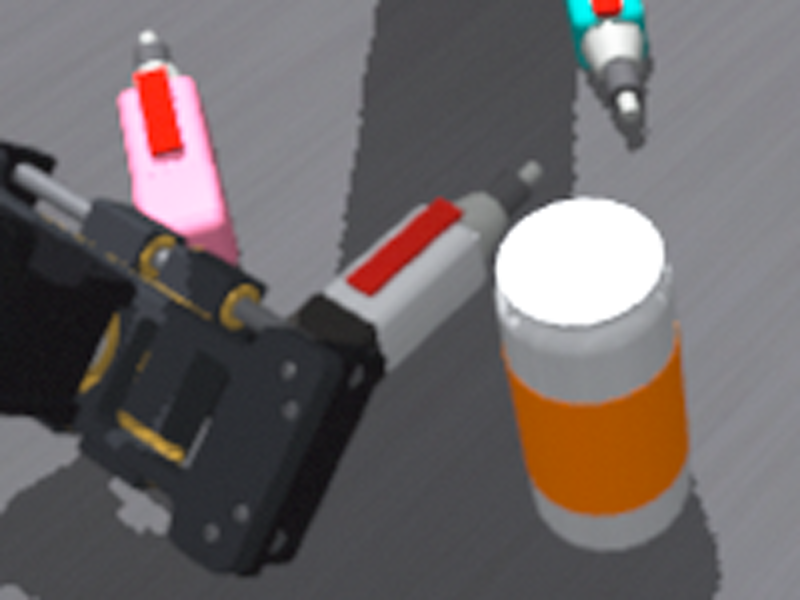

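```bash
python3 -c "
from rig import robot; print(robot.hold_point_z)
import cv2,numpy as np
a=cv2.imread('pics/wrist4.png')[220:370,160:410];b=cv2.imread('pics/w6.png')[220:370,160:410]
f=lambda i:cv2.convertScaleAbs(cv2.resize(i,None,fx=2,fy=2,interpolation=cv2.INTER_CUBIC),alpha=2.2,beta=30)
cv2.imwrite('pics/z.png',np.vstack([f(a),f(b)]))"
```

```text
-0.0187
```

View pics/z.png

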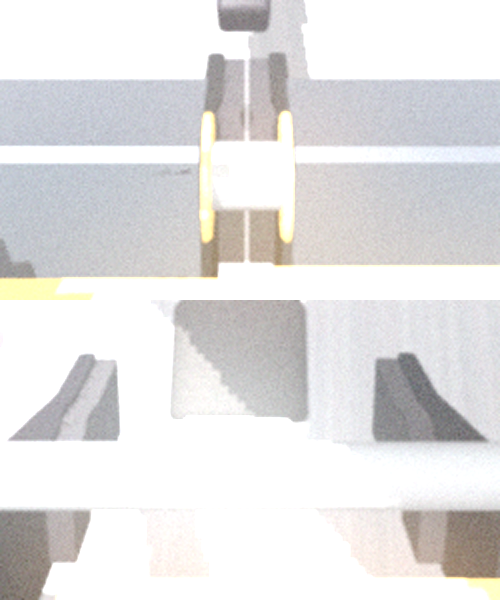

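```bash
python3 -c "
from h import *
import pickle
s,d=pickle.load(open('p0.pkl','rb'))
def ch(X):
  c,sn=np.cos(1.5284),np.sin(1.5284); e=X[:2]-[.5332,.1923]; return np.round([c*e[0]+sn*e[1],-sn*e[0]+c*e[1]],4)
print('init scene',[ch(atz(s,u,.052)) for u in ((296.5,121.2),(384.5,157.2))])
print('init side',[ch(atz(d,u,.052)) for u in ((203.2,143.8),(288.1,131.4))])
print('init hend',ch(atz(s,(327.5,152.1),.037)),ch(atz(d,(249.5,152.4),.037)))
print('s5 hend',ch(atz(s,(60+482/1.905,60+201/1.905),.037)))
"
python3 -m crank '0 0 0 0 0 -1 0;0 0 0 0 0 -1 -0.4;0 0 0 0 0 -1 -0.4' | head -2
python3 -c "
from h import *
from rig import viewer
p=viewer.camera('scene'); crop(p,'pics/s9.png',270,60,420,180)
p=viewer.camera('side'); crop(p,'pics/d9.png',180,80,310,180)"
```

```text
init scene [array([-0.012 ,  0.1037]), array([-0.0081, -0.1039])]
init side [array([-0.0084,  0.1049]), array([-0.0113, -0.1055])]
init hend [-0.044   0.0012] [-0.0497  0.0012]
s5 hend [-0.0963 -0.0016]
time: 12.2
position: [0.4761, -0.3169, 0.1082]
pics/s9.png scale 5.0
pics/d9.png scale 6.0
```

View pics/s9.png

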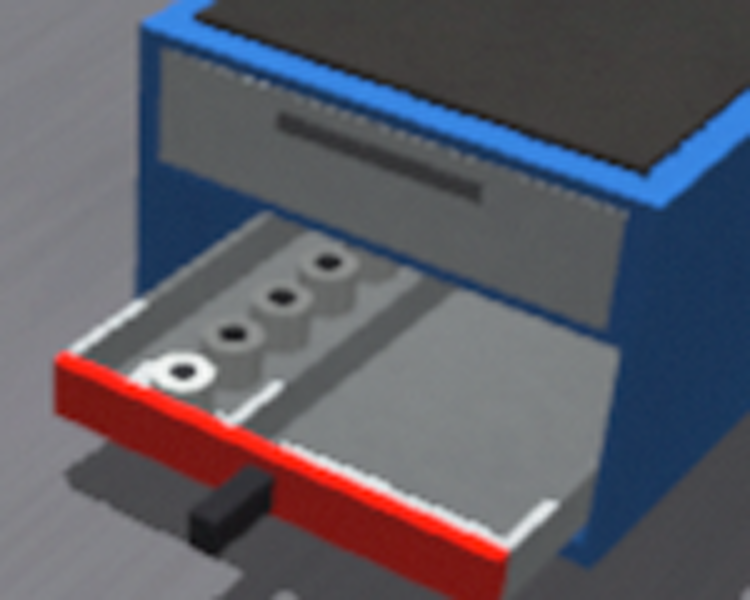

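View pics/d9.png

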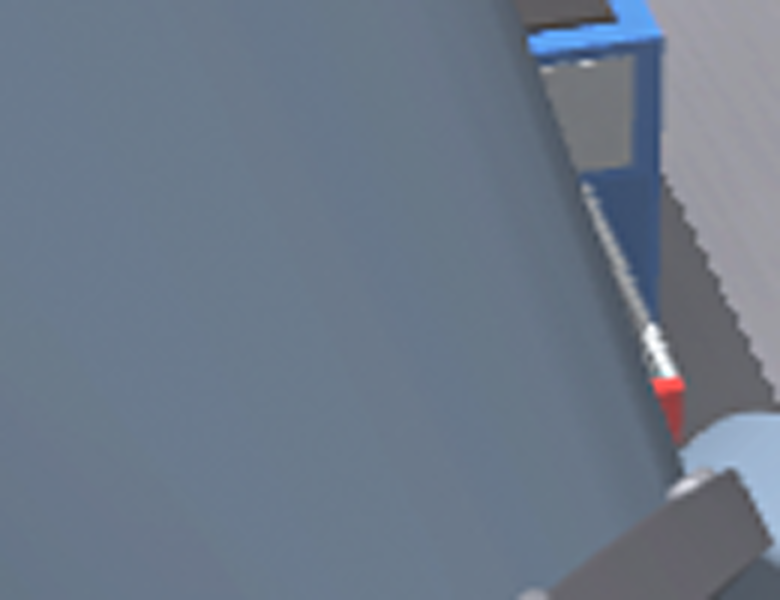

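```bash
python3 -c "
from h import *
import pickle
from scipy.optimize import least_squares
s,d=pickle.load(open('p0.pkl','rb'))
def ch(X):
  c,sn=np.cos(1.5284),np.sin(1.5284); e=X[:2]-[.5332,.1923]; return np.round([c*e[0]+sn*e[1],-sn*e[0]+c*e[1]],4)
print([ch(atz(s,u,.052)) for u in ((281,132.4),(370,172))],ch(atz(s,(310.6,165.4),.037)))
"

```

```text
[array([-0.0643,  0.1033]), array([-0.0633, -0.1054])] [-0.0989  0.0023]
```

```bash
sed -i 's/\*\.019/*.045/g' h.py; python3 -c "
from h import *
where(); plan((.527,.0,.17),87.6,40)"
```

```text
t12.30 hold [ 0.479  -0.3499  0.1447] yaw -87.7 tilt 39.5 tooly [0.999 0.041 0.005] F [0.1 0.8 0.3] w 0.0315 q [-0.99  0.84  1.28  0.34  1.64 -1.11]
t 12.3 n 10 rv [-2.8  0.5  3.8] dist 0.3547 grip 0.0315
-0.06 0.01 0.08 0.71 0.16 0.50
-0.06 0.01 0.08 0.71 0.15 0.51
-0.06 0.01 0.08 0.71 0.15 0.51
-0.06 0.01 0.08 0.71 0.14 0.51
-0.06 0.01 0.08 0.71 0.13 0.51
-0.06 0.01 0.08 0.71 0.13 0.51
-0.06 0.01 0.08 0.71 0.12 0.51
-0.06 0.01 0.08 0.71 0.11 0.51
-0.06 0.01 0.08 0.71 0.10 0.51
-0.06 0.01 0.08 0.72 0.10 0.52
```

```bash
python3 -m crank '-0.06 0 0.08 0.9 0.1 -0.1 -0.1;-0.06 0 0.08 0.9 0.1 0.3 -0.1;-0.06 0 0.08 0.9 0.14 0.6 -0.1;-0.06 0 0.08 0.8 0.14 0.6 -0.1;-0.06 0 0.08 0.75 0.13 0.6 -0.1' | head -2;  python3 -m crank '-0.06 0 0.08 0.7 0.13 0.6 -0.1;-0.06 0 0.08 0.7 0.13 0.6 -0.1;-0.06 0 0.08 0.7 0.13 0.6 -0.1' | head -2; python3 -c "
from h import *
where(); plan((.527,.05,.097),87.6,40)"
```

```text
time: 12.92
position: [0.497, -0.1326, 0.1537]
time: 13.3
position: [0.512, -0.0149, 0.1501]
t13.30 hold [ 0.5112 -0.0438  0.1846] yaw -92.1 tilt 39.9 tooly [ 0.999 -0.036 -0.008] F [-0.3 -0.2 -0.4] w 0.0484 q [-0.63  0.61  1.71  0.58  1.31 -0.88]
t 13.3 n 4 rv [-0.6  0.1 -0. ] dist 0.1294 grip 0.0484
-0.03 0.00 -0.00 0.10 0.08 0.80
-0.03 0.00 -0.00 0.10 0.08 0.80
-0.03 0.00 -0.00 0.10 0.08 0.80
-0.03 0.00 -0.00 0.10 0.08 0.80
```

```bash
python3 -m crank '0 0 0 0.1 0.08 0.8 -0.1;0 0 0 0.1 0.08 0.8 -0.1;0 0 0 0.1 0.08 0.8 -0.1;0 0 0 0.1 0.08 0.8 -0.1;0 0 0 0 0 0 -0.1' | head -2; python3 -c "
from h import *
from rig import viewer
where(); plan((.5292,.1,.037),87.6,40)
p=viewer.camera('wrist'); cv2.imwrite('pics/w10.png',p['img'][:,:,::-1])"
```

```text
time: 13.92
position: [0.5207, 0.0895, 0.0572]
t13.93 hold [0.5204 0.0606 0.0917] yaw -91.7 tilt 40.0 tooly [ 0.999 -0.03  -0.018] F [ 0.6 -0.   0.3] w 0.0481 q [-0.45  0.75  1.81  0.73  1.06 -0.94]
t 13.93 n 2 rv [-1.2 -0.  -0.1] dist 0.0681 grip 0.0481
-0.12 -0.00 -0.01 -0.06 0.12 0.84
-0.12 -0.00 -0.01 -0.06 0.11 0.84
```

View pics/w10.png

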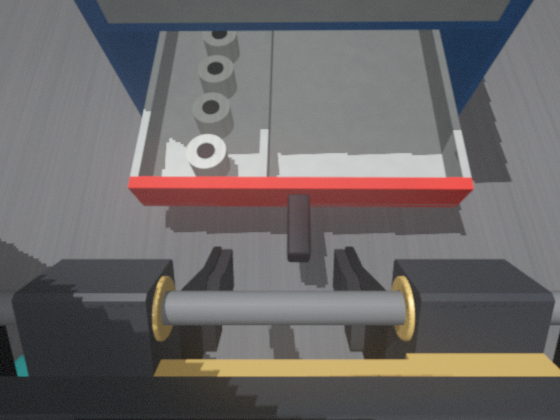

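```bash
python3 -m crank '-0.12 0 0 -0.06 0.11 0.6 -0.1;-0.12 0 0 -0.06 0.11 0.6 -0.1;0 0 0 -0.02 0.02 0.45 -0.1;0 0 0 0 0 0 -0.1' 20| tail -3; python3 -c "
from h import *
from rig import viewer
where(); plan((.5292,.1,.037),87.6,40)
p=viewer.camera('wrist'); cv2.imwrite('pics/w11.png',p['img'][:,:,::-1])"
```

```text
tool_rot: [0.68, 0.649, 0.248, -0.233]
ft_force: [0.4, -0.2, -0.5]
grip_width: 0.0478
t14.47 hold [0.5333 0.0948 0.0384] yaw -92.8 tilt 39.8 tooly [ 0.999 -0.048  0.006] F [ 0.4 -0.2 -0.5] w 0.0478 q [-0.38  0.85  1.82  0.85  0.94 -1.02]
t 14.47 n 1 rv [ 0.5  0.2 -0.1] dist 0.007 grip 0.0478
0.10 0.04 -0.02 0.08 -0.12 0.11
```

View pics/w11.png

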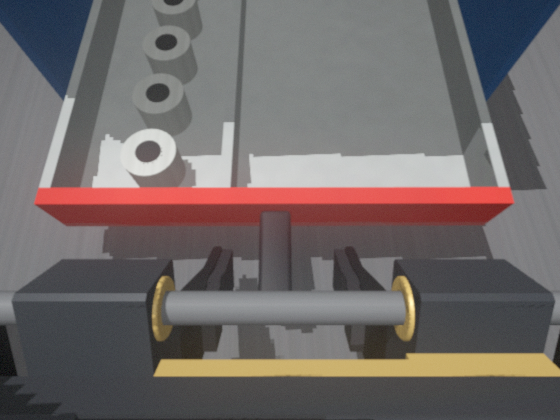

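```bash
python3 -m crank '0 0 0 0.08 -0.12 0.08 0;0 0 0 0 0 0 0.6;0 0 0 0 0 0 1;0 0 0 0 0 0 1;0 0 0 0 0 0 1' 40| tail -3;python3 -m crank '0 0 0 0 0 0 1;0 0 0 0 0 0 1' 40| tail -3; python3 -c "
from h import *
where()"
```

```text
tool_rot: [0.68, 0.65, 0.249, -0.231]
ft_force: [1.2, -0.0, -1.0]
grip_width: 0.0136
tool_rot: [0.68, 0.65, 0.249, -0.231]
ft_force: [-0.5, -0.5, 0.7]
grip_width: 0.0138
t15.40 hold [0.5297 0.0978 0.0403] yaw -92.8 tilt 39.7 tooly [ 0.999 -0.049  0.01 ] F [-0.5 -0.5  0.7] w 0.0138 q [-0.38  0.85  1.83  0.86  0.93 -1.03]
```

Now 14 mm between the fingers: a true grip. Pull gently until the stop shows as force.

```bash
python3 -m crank '0 0 0 -0.08 0 -0.065 1;0 0 0 -0.08 0 -0.065 1;0 0 0 0 0 0 1'| tail -3; python3 -c "
from h import *
where()"; python3 -m crank '0 0 0 -0.15 0 -0.12 1;0 0 0 0 0 0 1'| tail -3; python3 -c "
from h import *
where()"
```

```text
tool_rot: [0.679, 0.647, 0.253, -0.237]
ft_force: [-0.9, -2.6, 3.4]
grip_width: 0.0137
t15.78 hold [0.5298 0.0983 0.0402] yaw -92.9 tilt 40.6 tooly [ 0.999 -0.05   0.006] F [-0.9 -2.6  3.4] w 0.0137 q [-0.38  0.85  1.83  0.87  0.94 -1.03]
tool_rot: [0.679, 0.644, 0.257, -0.242]
ft_force: [-0.2, -3.0, 3.4]
grip_width: 0.0136
t16.02 hold [0.5297 0.0978 0.0402] yaw -93.0 tilt 41.4 tooly [ 0.999 -0.053  0.002] F [-0.2 -3.   3.4] w 0.0136 q [-0.39  0.86  1.83  0.87  0.96 -1.04]
```

```bash
python3 -m crank '0 0 0 -0.4 0 -0.33 1'| tail -3; python3 -c "
from h import *
where()"; python3 -m crank '0 0 0 -0.2 0 -0.17 1;0 0 0 0 0 0 1'| tail -3; python3 -c "
from h import *
where()"
```

```text
tool_rot: [0.678, 0.64, 0.261, -0.249]
ft_force: [22.1, 54.0, -27.6]
grip_width: 0.0137
t16.15 hold [0.529  0.0852 0.0405] yaw -93.2 tilt 42.3 tooly [ 0.998 -0.057 -0.003] F [ 22.1  54.  -27.6] w 0.0137 q [-0.42  0.86  1.82  0.86  0.98 -1.04]
tool_rot: [0.678, 0.635, 0.266, -0.256]
ft_force: [-0.9, -3.3, 5.6]
grip_width: 0.0136
t16.40 hold [0.5291 0.0846 0.0402] yaw -93.5 tilt 43.3 tooly [ 0.998 -0.062 -0.01 ] F [-0.9 -3.3  5.6] w 0.0136 q [-0.43  0.87  1.82  0.86  1.   -1.05]
```

```bash
python3 -m crank '0 0 0 0 0 0 -0.3;0 0 0 0 0 0 -0.4;0 -0.3 0 0 0 -1 -0.4;0 -0.3 0 0 0 -1 -0.4;0 0 0 -0.2 0 -1 -0.4'| tail -3; python3 -c "
from h import *
from rig import viewer
where(); plan((.4689,-.30,.16),92.1,40)
p=viewer.camera('wrist'); cv2.imwrite('pics/w12.png',p['img'][:,:,::-1])"
```

```text
tool_rot: [0.687, 0.641, 0.244, -0.24]
ft_force: [0.3, 0.3, 0.3]
grip_width: 0.0549
t17.02 hold [ 0.522  -0.0035  0.1263] yaw -93.6 tilt 40.0 tooly [ 0.998 -0.062 -0.016] F [0.3 0.3 0.3] w 0.0549 q [-0.56  0.7   1.76  0.66  1.16 -0.91]
t 17.02 n 9 rv [ 3.  -0.1 -4.9] dist 0.3035 grip 0.0549
0.07 -0.00 -0.11 -0.58 -0.10 -0.61
0.07 -0.00 -0.11 -0.58 -0.11 -0.60
0.07 -0.00 -0.11 -0.58 -0.12 -0.60
0.07 -0.00 -0.11 -0.57 -0.13 -0.60
0.07 -0.00 -0.11 -0.57 -0.14 -0.60
0.07 -0.00 -0.11 -0.57 -0.15 -0.60
0.07 -0.00 -0.11 -0.57 -0.16 -0.60
0.07 -0.00 -0.11 -0.57 -0.17 -0.60
0.07 -0.00 -0.11 -0.57 -0.18 -0.60
```

View pics/w12.png

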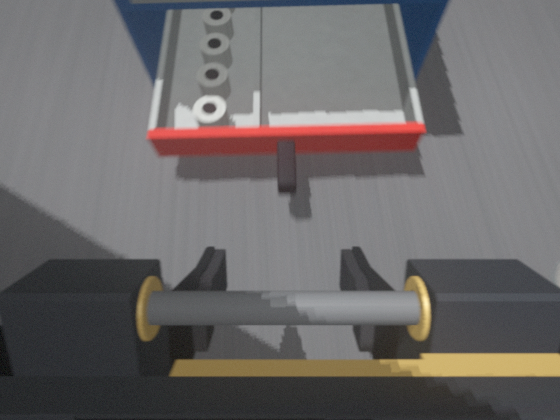

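```bash
python3 -m crank '0.07 0 -0.11 -0.4 -0.1 -0.8 -0.4;0.07 0 -0.11 -0.4 -0.11 -0.8 -0.4;0.07 0 -0.11 -0.45 -0.12 -0.75 -0.4;0.07 0 -0.11 -0.6 -0.13 -0.6 -0.4;0.07 0 -0.11 -0.65 -0.14 -0.5 -0.4'| head -2; python3 -m crank '0.07 0 -0.11 -0.7 -0.15 -0.5 -0.4;0.07 0 -0.11 -0.7 -0.16 -0.5 -0.4;0.07 0 -0.11 -0.75 -0.16 -0.4 -0.4;0.07 0 -0.11 -0.75 -0.16 -0.4 -0.4'| head -2; python3 -c "
from h import *
where(); plan((.4689,-.306,.094),92.1,40)"
```

```text
time: 17.7
position: [0.4923, -0.1531, 0.1394]
time: 18.2
position: [0.4635, -0.2966, 0.1217]
t18.20 hold [ 0.464  -0.3249  0.1567] yaw -88.5 tilt 39.0 tooly [1.    0.025 0.007] F [ 0.3  0.2 -0.2] w 0.0611 q [-0.99  0.78  1.37  0.34  1.59 -1.12]
t 18.2 n 2 rv [ 0.7  1.  -0.2] dist 0.0653 grip 0.0611
0.07 0.10 -0.02 -0.30 0.05 0.76
0.07 0.10 -0.02 -0.31 0.06 0.75
```

```bash
python3 -m crank '0.07 0.1 0 -0.3 0.05 0.76 -0.4;0.07 0.1 0 -0.3 0.06 0.75 -0.4;0 0 0 0 0 0 -0.4'| head -2;  python3 -c "
from h import *
where(); plan((.4688,-.249,.027),92.1,40)"
```

```text
time: 18.58
position: [0.4656, -0.2835, 0.0574]
t18.57 hold [ 0.4663 -0.3122  0.092 ] yaw -88.6 tilt 39.7 tooly [ 1.     0.024 -0.002] F [-0.4  0.3  0.8] w 0.0611 q [-0.97  0.87  1.4   0.35  1.49 -1.14]
t 18.57 n 3 rv [ 0.4  0.3 -0.6] dist 0.0907 grip 0.0611
0.02 0.02 -0.04 0.06 0.03 0.75
0.02 0.02 -0.04 0.06 0.03 0.75
0.02 0.02 -0.04 0.06 0.04 0.75
```

```bash
python3 -m crank '0.02 0.02 -0.04 0.07 0.04 0.75 -0.4;0.02 0.02 -0.04 0.07 0.04 0.75 -0.4;0.02 0.02 -0.04 0.07 0.04 0.7 -0.4;0 0 0 0 0 0 -0.4'| head -2;  python3 -c "
from h import *
from rig import viewer
where(); plan((.4688,-.249,.027),92.1,40)
p=viewer.camera('wrist'); cv2.imwrite('pics/w13.png',p['img'][:,:,::-1])"
```

```text
time: 19.08
position: [0.4696, -0.2251, -0.0022]
t19.07 hold [ 0.4703 -0.2537  0.0326] yaw -88.2 tilt 39.5 tooly [0.999 0.032 0.006] F [-0.4 -0.5  1. ] w 0.0610 q [-0.92  0.93  1.51  0.4   1.31 -1.18]
t 19.07 n 1 rv [0.4 0.5 0. ] dist 0.0075 grip 0.061
0.08 0.10 0.00 0.01 -0.04 0.18
```

View pics/w13.png

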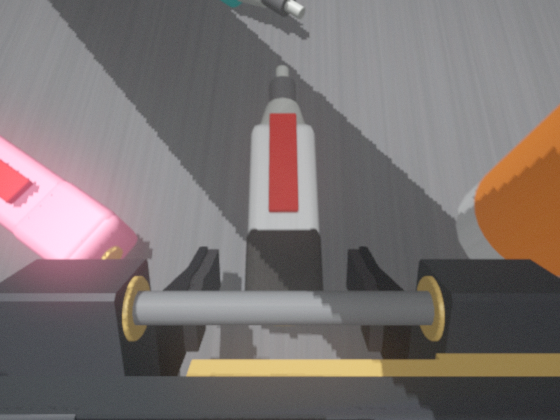

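```bash
python3 -m crank '0 0.1 0 0.06 -0.04 0.2 -0.4;0 0 0 0 0 0 0;0 0 0 0 0 0 1;0 0 0 0 0 0 1;0 0 0 0 0 0 1' 40| head -2;  python3 -m crank '0 0 0 0 0 0 1;0 0 0 0 0 0 1' 55| head -2;  python3 -c "
from h import *
where(); plan((.4688,-.249,.067),92.1,40)"
```

```text
time: 19.75
position: [0.4703, -0.2247, -0.0041]
time: 20.0
position: [0.4703, -0.2247, -0.0041]
t20.00 hold [ 0.4707 -0.2533  0.0307] yaw -88.4 tilt 39.5 tooly [1.    0.029 0.013] F [-0.7 -0.6  0.2] w 0.0339 q [-0.92  0.93  1.52  0.4   1.3  -1.18]
t 20.0 n 2 rv [0.8 0.6 0.1] dist 0.037 grip 0.0339
0.08 0.06 0.01 0.34 -0.02 -0.32
0.08 0.06 0.01 0.34 -0.03 -0.31
```

```bash
python3 -m crank '0 0 0 0.3 0 -0.35 1;0 0 0 0.5 0 -0.6 1;0 0 0 0 0 0 1' 60;  python3 -c "
from h import *
from rig import viewer
where()
p=viewer.camera('wrist'); cv2.imwrite('pics/w14.png',p['img'][:,:,::-1])
p=viewer.camera('scene'); crop(p,'pics/s14.png',80,150,300,320)"
```

```text
time: 20.38
position: [0.4697, -0.2248, 0.0473]
tool_rot: [0.655, 0.677, 0.239, -0.237]
ft_force: [0.1, -0.5, -2.3]
grip_width: 0.0334
t20.38 hold [ 0.4701 -0.2533  0.0821] yaw -88.3 tilt 39.3 tooly [1.    0.029 0.013] F [ 0.1 -0.5 -2.3] w 0.0334 q [-0.92  0.84  1.52  0.39  1.38 -1.15]
pics/s14.png scale 3.5294117647058822
```

View pics/w14.png

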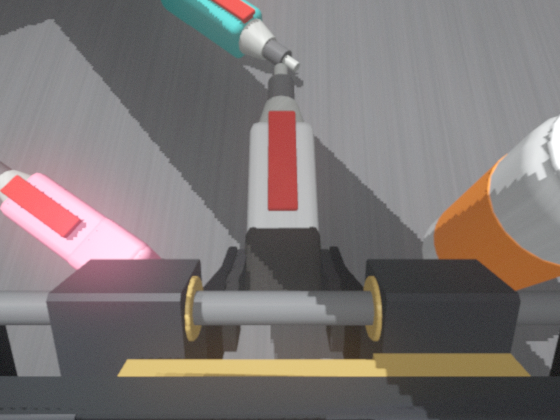

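View pics/s14.png

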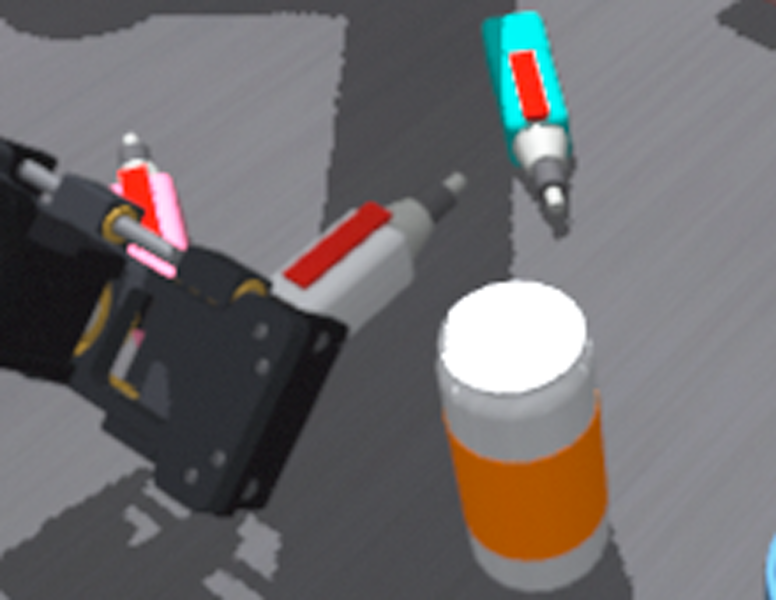

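```bash
python3 -m crank '0 0 0 0.5 0 -0.6 1;0 0 0 0.64 0 -0.77 1;0 0 0 0.64 0 -0.77 1;0 0 0 0 0 0 1' 60 | head -2;  python3 -c "
from h import *
where(); plan((.567,-.03,.17),87.6,40,n=9)"
```

```text
time: 20.98
position: [0.4659, -0.222, 0.1552]
t20.98 hold [ 0.4666 -0.2507  0.1898] yaw -88.3 tilt 39.7 tooly [1.    0.029 0.004] F [ 1.1 -0.4 -1.8] w 0.0334 q [-0.92  0.69  1.48  0.38  1.56 -1.07]
t 20.98 n 9 rv [-2.4  0.2  3.2] dist 0.2442 grip 0.0334
-0.05 0.01 0.07 0.43 0.30 0.43
-0.05 0.01 0.07 0.43 0.30 0.43
-0.05 0.01 0.07 0.43 0.29 0.43
-0.05 0.01 0.07 0.43 0.29 0.43
-0.05 0.01 0.07 0.44 0.28 0.44
-0.05 0.01 0.07 0.44 0.28 0.44
-0.05 0.01 0.07 0.44 0.27 0.44
-0.05 0.01 0.07 0.44 0.27 0.44
-0.05 0.01 0.07 0.44 0.26 0.44
```

```bash
python3 -m crank '-0.05 0 0.07 0.46 0.3 0.38 1;-0.05 0 0.07 0.46 0.3 0.38 1;-0.05 0 0.07 0.46 0.3 0.38 1;-0.05 0 0.07 0.46 0.3 0.4 1;-0.05 0 0.07 0.46 0.3 0.42 1' 60 | head -2; python3 -m crank '-0.05 0 0.07 0.45 0.3 0.44 1;-0.05 0 0.07 0.45 0.3 0.44 1;-0.05 0 0.07 0.45 0.3 0.44 1;-0.05 0 0.07 0.45 0.3 0.44 1;0 0 0 0 0 0 1' 60 | head -2; python3 -c "
from h import *
where(); plan((.567,-.01,.093),87.6,40)"
```

```text
time: 21.6
position: [0.5239, -0.0902, 0.1476]
time: 22.22
position: [0.5699, 0.0264, 0.1334]
t22.23 hold [ 0.5699 -0.003   0.1675] yaw -91.9 tilt 40.7 tooly [ 0.999 -0.033 -0.03 ] F [ 0.3  0.6 -3. ] w 0.0335 q [-0.51  0.68  1.61  0.63  1.31 -0.78]
t 22.23 n 3 rv [-1.6 -0.7 -0.7] dist 0.0753 grip 0.0335
-0.11 -0.05 -0.05 -0.45 0.01 0.43
-0.11 -0.05 -0.05 -0.45 0.00 0.43
-0.11 -0.05 -0.05 -0.45 -0.01 0.44
```

```bash
python3 -m crank '-0.11 -0.05 -0.05 -0.47 0 0.43 1;-0.11 -0.05 -0.05 -0.47 0 0.43 1;-0.11 -0.05 -0.05 -0.45 0 0.44 1;0 0 0 0 0 0 1' 60 | head -2;  python3 -c "
from h import *
from rig import viewer
where(); plan((.5745,.1615,.093),87.6,40)
p=viewer.camera('wrist'); cv2.imwrite('pics/w15.png',p['img'][:,:,::-1])
p=viewer.camera('scene'); crop(p,'pics/s15.png',200,30,480,230)"
```

```text
time: 22.72
position: [0.5649, 0.0213, 0.0531]
t22.73 hold [ 0.564  -0.0076  0.0876] yaw -92.2 tilt 40.0 tooly [ 0.999 -0.038 -0.005] F [ 0.4  0.7 -2.2] w 0.0336 q [-0.52  0.8   1.66  0.67  1.16 -0.91]
t 22.73 n 5 rv [-0.4  0.  -0. ] dist 0.1696 grip 0.0336
-0.01 0.00 -0.00 0.67 0.02 0.52
-0.01 0.00 -0.00 0.67 0.02 0.52
-0.01 0.00 -0.00 0.67 0.02 0.52
-0.01 0.00 -0.00 0.67 0.02 0.52
-0.01 0.00 -0.00 0.67 0.02 0.52
pics/s15.png scale 2.857142857142857
```

View pics/w15.png

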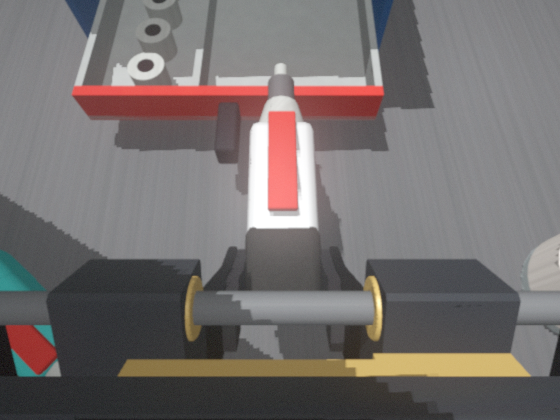

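View pics/s15.png

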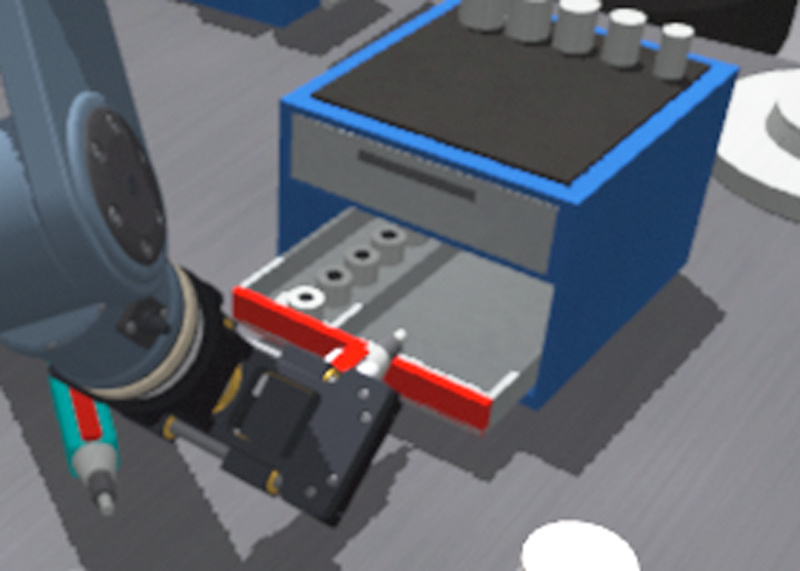

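```bash
python3 -m crank '-0.01 0 0 0.5 0.02 0.25 1;0 0 0 0.65 0.02 0.54 1;0 0 0 0.65 0.02 0.54 1' 60 | head -2;  python3 -c "
from h import *
from rig import viewer
where(); plan((.5745,.1615,.093),87.6,40)
p=viewer.camera('wrist'); cv2.imwrite('pics/w16.png',p['img'][:,:,::-1])
p=viewer.camera('scene'); crop(p,'pics/s16.png',250,50,470,210)"
```

```text
time: 23.2
position: [0.5757, 0.1117, 0.064]
t23.20 hold [0.5743 0.0828 0.0985] yaw -92.5 tilt 39.9 tooly [ 0.999 -0.044  0.005] F [ 1.3  0.5 -1.4] w 0.0332 q [-0.37  0.77  1.7   0.76  1.08 -0.84]
t 23.2 n 3 rv [0.3 0.1 0.1] dist 0.0789 grip 0.0332
0.02 0.01 0.01 0.47 -0.03 0.46
0.02 0.01 0.01 0.47 -0.03 0.46
0.02 0.01 0.01 0.47 -0.03 0.46
pics/s16.png scale 3.6363636363636362
```

View pics/w16.png

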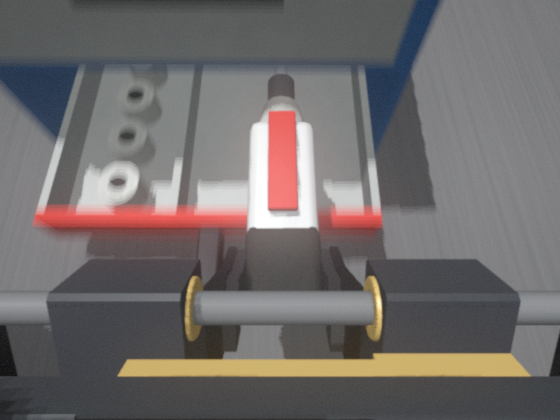

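View pics/s16.png

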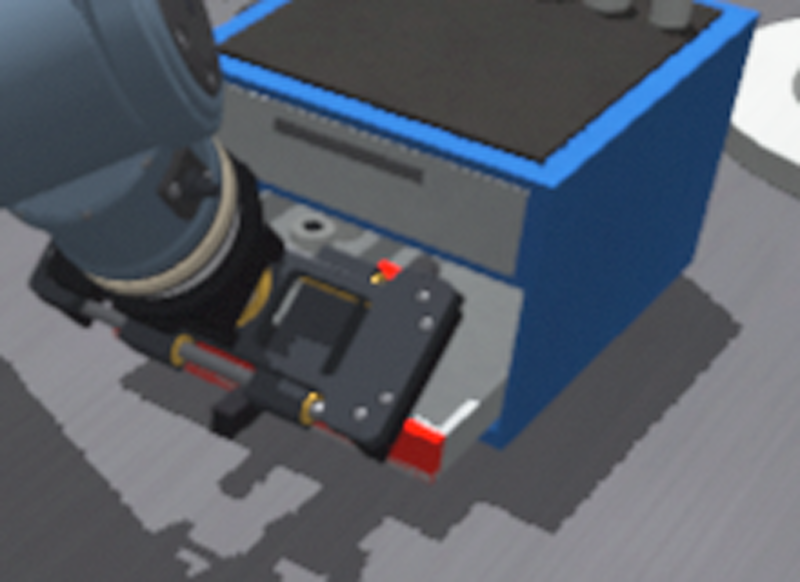

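```bash
python3 -m crank '0 0 0 -0.07 0 0.09 1;0 0 0 0.38 -0.01 0.32 1;0 0 0 0 0 0 1' 60 | head -2;  python3 -c "
from h import *
where(); plan((.5745,.1615,.093),87.6,40)"
```

```text
time: 23.68
position: [0.5745, 0.1372, 0.0613]
t23.68 hold [0.5732 0.1082 0.0958] yaw -92.1 tilt 40.0 tooly [ 0.999 -0.037  0.006] F [ 1.2 -0.3 -3.2] w 0.0337 q [-0.33  0.77  1.71  0.79  1.06 -0.84]
t 23.68 n 2 rv [ 0.1 -0.   0.4] dist 0.0533 grip 0.0337
0.01 -0.00 0.04 0.49 -0.01 0.45
0.01 -0.00 0.04 0.49 -0.01 0.45
```

```bash
python3 -m crank '0 0 0 0.47 0 0.46 1;0 0 0 0.48 0 0.44 1;0 0 0 0 0 0 1' 60 | head -2;  python3 -c "
from h import *
from rig import viewer
where(); plan((.5745,.1615,.064),87.6,40)
p=viewer.camera('wrist'); cv2.imwrite('pics/w17.png',p['img'][:,:,::-1])
p=viewer.camera('scene'); crop(p,'pics/s17.png',250,50,470,210)"
```

```text
time: 24.05
position: [0.5777, 0.1894, 0.058]
t24.05 hold [0.5763 0.1605 0.0925] yaw -92.3 tilt 40.0 tooly [ 0.999 -0.04   0.007] F [ 0.5 -0.5 -2.5] w 0.0336 q [-0.24  0.77  1.72  0.84  1.01 -0.8 ]
t 24.05 n 1 rv [0.2 0.  0.3] dist 0.0286 grip 0.0336
0.05 0.01 0.07 -0.44 -0.06 0.56
pics/s17.png scale 3.6363636363636362
```

View pics/w17.png

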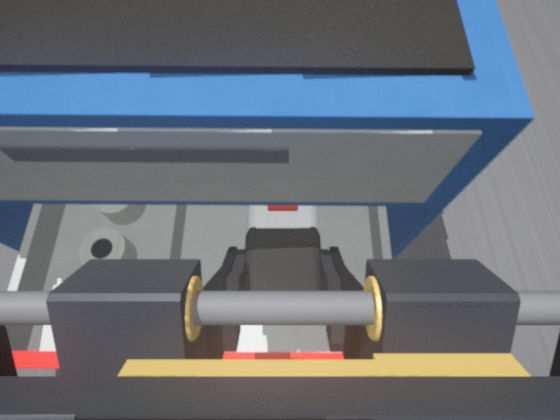

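View pics/s17.png

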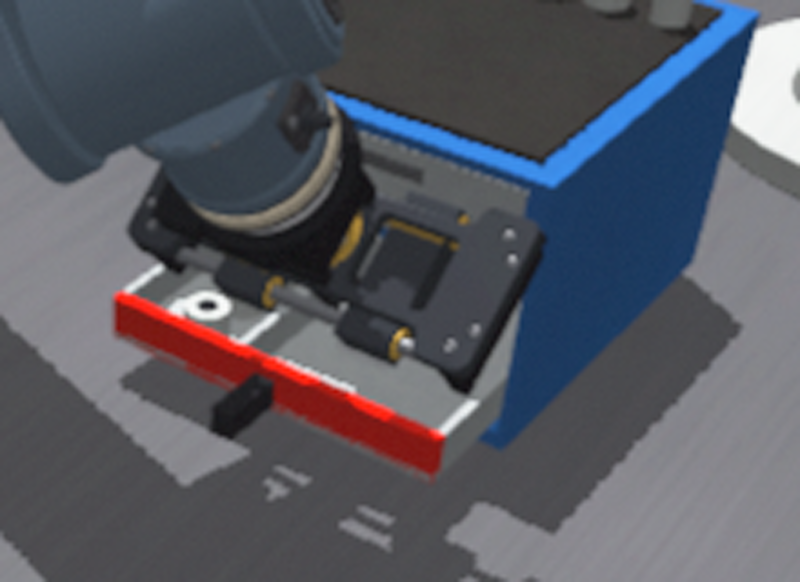

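```bash
python3 -m crank '0 0 0 -0.2 -0.04 0.26 1;0 0 0 -0.17 -0.02 0.22 1;0 0 0 0 0 0 1' 60 | tail -2;  python3 -c "
from h import *
where(); plan((.5745,.1615,.061),87.6,40)"
```

```text
ft_force: [0.1, 0.0, -2.3]
grip_width: 0.0333
t24.52 hold [0.5757 0.1574 0.0661] yaw -92.6 tilt 39.9 tooly [ 0.999 -0.045  0.008] F [ 0.1  0.  -2.3] w 0.0333 q [-0.25  0.82  1.73  0.87  0.97 -0.85]
t 24.52 n 1 rv [0.5 0.2 0.1] dist 0.0067 grip 0.0333
0.10 0.03 0.03 -0.00 -0.05 0.16
```

```bash
python3 -m crank '0 0 0 0.02 -0.04 0.13 1;0 0 0 0 0 0 1' 60 | tail -2;  python3 -c "
from h import *
where()"; python3 -m crank '0 0 0 -0.02 0 0.06 1;0 0 0 0 0 0 1' 60 | tail -2;  python3 -c "
from h import *
from rig import viewer
where()
p=viewer.camera('wrist'); cv2.imwrite('pics/w18.png',p['img'][:,:,::-1])"
```

```text
ft_force: [-0.8, -0.0, -2.7]
grip_width: 0.0333
t24.77 hold [0.5743 0.1612 0.062 ] yaw -92.7 tilt 39.9 tooly [ 0.999 -0.046  0.007] F [-0.8 -0.  -2.7] w 0.0333 q [-0.24  0.82  1.73  0.88  0.96 -0.86]
ft_force: [0.5, -0.1, -2.9]
grip_width: 0.0337
t25.02 hold [0.575  0.1625 0.0609] yaw -92.7 tilt 40.0 tooly [ 0.999 -0.047  0.009] F [ 0.5 -0.1 -2.9] w 0.0337 q [-0.24  0.83  1.73  0.88  0.96 -0.86]
```

View pics/w18.png

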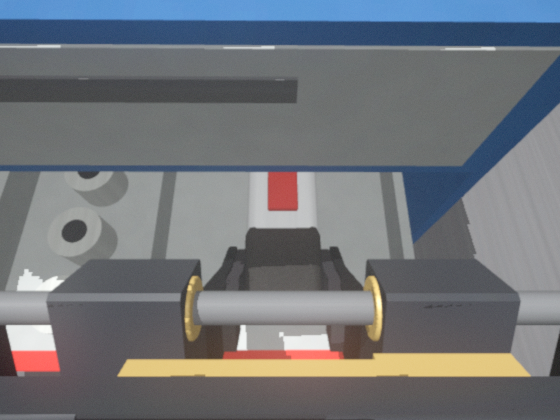

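```bash
python3 -m crank '0 0 0 -0.04 0 0.06 1;0 0 0 0 0 0 1' 60 | tail -2;  python3 -c "
from h import *
where()"; python3 -m crank '0 0 0 -0.05 0 0.06 1;0 0 0 0 0 0 1' 60 | tail -2;  python3 -c "
from h import *
where()"
```

```text
ft_force: [-0.1, 0.4, -3.3]
grip_width: 0.0338
t25.32 hold [0.5752 0.164  0.0611] yaw -92.6 tilt 40.3 tooly [ 0.999 -0.046  0.01 ] F [-0.1  0.4 -3.3] w 0.0338 q [-0.24  0.83  1.73  0.89  0.96 -0.86]
ft_force: [-1.2, 0.3, -3.4]
grip_width: 0.0336
t25.57 hold [0.5755 0.1653 0.061 ] yaw -92.6 tilt 40.7 tooly [ 0.999 -0.046  0.011] F [-1.2  0.3 -3.4] w 0.0336 q [-0.24  0.83  1.73  0.9   0.96 -0.87]
```

```bash
python3 -m crank '0 -0.14 0 -0.1 0 0.08 1;0 0 0 0 0 0 1' 60 | tail -2;  python3 -c "
from h import *
where()"
```

```text
ft_force: [0.4, 0.1, -2.0]
grip_width: 0.0335
t25.82 hold [0.5758 0.1671 0.0611] yaw -92.6 tilt 40.6 tooly [ 0.999 -0.045  0.011] F [ 0.4  0.1 -2. ] w 0.0335 q [-0.23  0.83  1.73  0.9   0.96 -0.87]
```

```bash
python3 -m crank '0 0 0 0 0 0 0.05;0 0 0 0 0 0 -0.1;0 0 0 0 0 0 -0.15;0 0 0 0 0 0 -0.15' 20 | tail -2;  python3 -c "
from h import *
from rig import viewer
where()
p=viewer.camera('wrist'); cv2.imwrite('pics/w19.png',p['img'][:,:,::-1])"
```

```text
ft_force: [-0.1, -0.1, -0.4]
grip_width: 0.0499
t26.32 hold [0.5758 0.167  0.0598] yaw -92.6 tilt 40.5 tooly [ 0.999 -0.046  0.01 ] F [-0.1 -0.1 -0.4] w 0.0499 q [-0.23  0.83  1.73  0.9   0.96 -0.87]
```

View pics/w19.png

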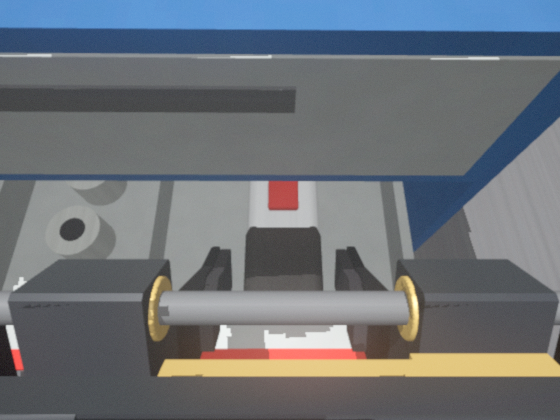

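```bash
python3 -m crank '0 0 0 0.1 0 -0.6 -0.15;0 0 0 0.1 0 -0.8 -0.15;0 0 0 0 0 -1 -0.15;0 0 0 0 0 -1 -0.15;0 0 0 0 0 0 0.5' 20 | tail -2;  python3 -c "
from h import *
from rig import viewer
where()
p=viewer.camera('wrist'); cv2.imwrite('pics/w20.png',p['img'][:,:,::-1])
p=viewer.camera('scene'); crop(p,'pics/s20.png',250,50,470,210)"
```

```text
ft_force: [0.0, -0.1, 0.0]
grip_width: 0.0457
t27.00 hold [0.5712 0.0794 0.176 ] yaw -92.7 tilt 40.4 tooly [ 0.999 -0.047  0.012] F [ 0.  -0.1  0. ] w 0.0457 q [-0.39  0.64  1.68  0.72  1.19 -0.75]
pics/s20.png scale 3.6363636363636362
```

View pics/w20.png

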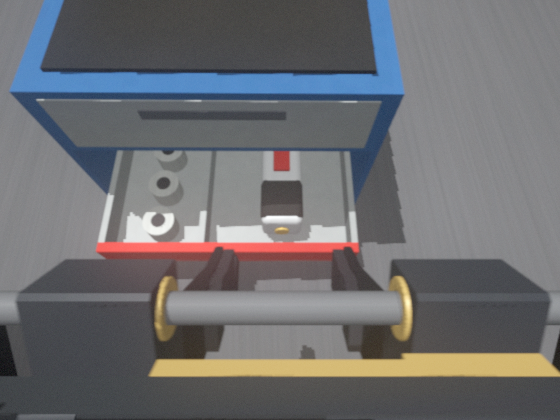

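View pics/s20.png

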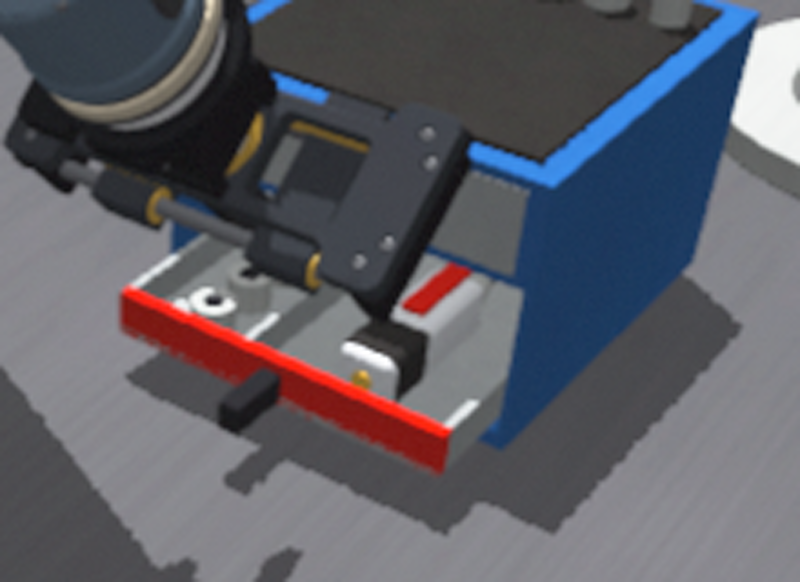

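```bash
python3 -c "
from h import *
from rig import viewer
p=viewer.camera('wrist')
def ln(X):
  c,sn=np.cos(1.5284),np.sin(1.5284); e=X[:2]-[.5332,.1923]; return np.round([c*e[0]+sn*e[1]+.057,-sn*e[0]+c*e[1]+.0425],4)
print('tail',ln(atz(p,(281.5,230),.046)),'sleeve top front/back edges',[ln(atz(p,u,.062)) for u in ((281,182),(281,217),(262,182),(301,182))], 'red inner/outer',[ln(atz(p,u,.052)) for u in ((281,243),(281,252))], 'lever back',ln(atz(p,(281.5,171),.068)))
crop(p,'pics/w21.png',90,130,370,270)
where(); plan((.5270,.035,.11),87.6,40)"
```

```text
tail [0.0227 0.002 ] sleeve top front/back edges [array([0.0594, 0.0025]), array([0.0276, 0.0025]), array([0.0593, 0.0184]), array([ 0.0594, -0.0142])] red inner/outer [array([0.0092, 0.0025]), array([0.0017, 0.0025])] lever back [0.0664 0.0021]
pics/w21.png scale 2.857142857142857
t27.15 hold [0.5686 0.0824 0.1729] yaw -92.5 tilt 40.5 tooly [ 0.999 -0.044  0.005] F [-0.2  0.4  0.6] w 0.0354 q [-0.38  0.64  1.69  0.72  1.19 -0.75]
t 27.15 n 3 rv [ 0.3 -0.5  0.1] dist 0.0895 grip 0.0354
0.02 -0.03 0.01 -0.65 -0.33 0.13
0.02 -0.03 0.01 -0.65 -0.33 0.13
0.02 -0.03 0.01 -0.65 -0.33 0.14
```

View pics/w21.png

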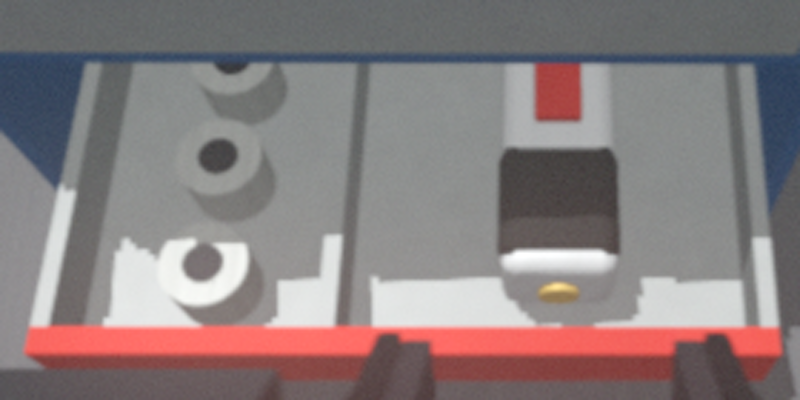

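```bash
python3 -m crank '0 0 0 -0.65 -0.33 -0.2 1;0 0 0 -0.65 -0.33 0.1 1;0 0 0 -0.65 -0.33 0.14 1' 20 | tail -2;  python3 -c "
from h import *
where(); plan((.527,.04,.0456),87.6,40)"
```

```text
ft_force: [0.0, 0.4, -0.2]
grip_width: 0.006
t27.52 hold [0.5245 0.0287 0.1184] yaw -92.1 tilt 40.6 tooly [ 0.999 -0.037  0.003] F [ 0.   0.4 -0.2] w 0.0060 q [-0.51  0.71  1.78  0.7   1.13 -0.94]
t 27.52 n 3 rv [-0.  -0.6  0.3] dist 0.0739 grip 0.006
-0.00 -0.04 0.02 -0.33 0.02 0.52
-0.00 -0.04 0.02 -0.32 0.02 0.52
-0.00 -0.04 0.02 -0.32 0.02 0.52
```

```bash
python3 -m crank '0 -0.04 0.02 -0.33 0.02 0.5 1;0 -0.04 0.02 -0.33 0.02 0.5 1;0 -0.04 0.02 -0.33 0.03 0.5 1;0 0 0 0 0 0 1' 20 | tail -2;  python3 -c "
from h import *
from rig import viewer
where(); plan((.529,.07,.0456),87.6,40)
p=viewer.camera('wrist'); cv2.imwrite('pics/w22.png',p['img'][:,:,::-1])"
```

```text
ft_force: [1.1, -0.5, 1.0]
grip_width: 0.0003
t28.02 hold [0.5223 0.042  0.0406] yaw -92.2 tilt 40.3 tooly [ 0.999 -0.039 -0.015] F [ 1.1 -0.5  1. ] w 0.0003 q [-0.48  0.85  1.8   0.76  1.   -1.02]
t 28.02 n 1 rv [-0.7 -0.3 -0.4] dist 0.0292 grip 0.0003
-0.15 -0.05 -0.08 0.62 0.15 0.36
```

View pics/w22.png

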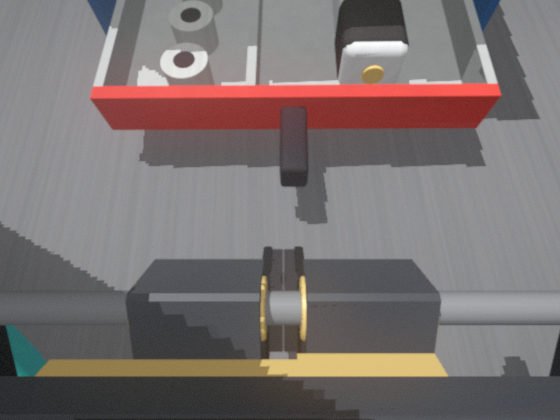

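```bash
python3 -m crank '-0.15 0 0 0.55 0.16 0.33 1;0 0 0 0.15 0.02 0.12 1;0 0 0 0 0 0 1' 20 | tail -2;  python3 -c "
from h import *
from rig import viewer
where(); plan((.531,.13,.0456),87.6,40)
p=viewer.camera('wrist'); cv2.imwrite('pics/w23.png',p['img'][:,:,::-1])"
```

```text
ft_force: [-0.7, -0.3, -0.0]
grip_width: 0.0007
t28.45 hold [0.5311 0.0754 0.0469] yaw -92.7 tilt 40.2 tooly [ 0.999 -0.047 -0.002] F [-0.7 -0.3 -0. ] w 0.0007 q [-0.42  0.84  1.81  0.81  0.98 -1.01]
t 28.45 n 2 rv [ 0.1 -0.2 -0.3] dist 0.0545 grip 0.0007
0.01 -0.02 -0.03 0.51 -0.03 0.45
0.01 -0.02 -0.03 0.51 -0.03 0.45
```

View pics/w23.png

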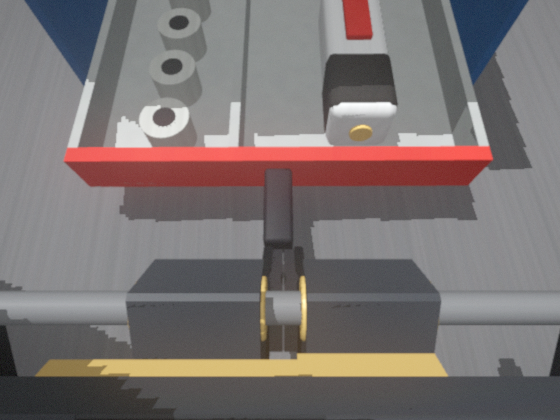

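```bash
python3 -m crank '0 0 0 0.2 -0.04 0.17 1;0 0 0 0.23 0 0.19 1;0 0 0 0.23 0 0.19 1;0 0 0 0.23 0 0.19 1' 20 | tail -2;  python3 -c "
from h import *
from rig import viewer
where(); plan((.531,.135,.0456),87.6,40)
p=viewer.camera('wrist'); cv2.imwrite('pics/w24.png',p['img'][:,:,::-1])"
```

```text
ft_force: [-0.1, -3.1, -0.4]
grip_width: 0.0001
t29.00 hold [0.5335 0.1204 0.0469] yaw -92.9 tilt 40.0 tooly [ 0.999 -0.051  0.002] F [-0.1 -3.1 -0.4] w 0.0001 q [-0.34  0.84  1.83  0.88  0.93 -0.99]
t 29.0 n 1 rv [ 0.4  0.  -0.3] dist 0.015 grip 0.0001
0.08 0.01 -0.06 0.26 -0.09 0.26
```

View pics/w24.png

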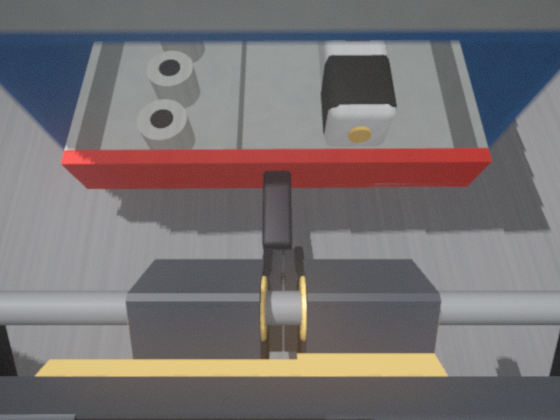

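```bash
python3 -m crank '0 0 0 0.2 -0.06 0.17 1;0 0 0 0.18 -0.03 0.15 1' 20 | tail -2;  python3 -c "
from h import *
where()"; python3 -m crank '0 0 0 0.18 -0.02 0.15 1;0 0 0 0.15 0 0.12 1' 20 | tail -2;  python3 -c "
from h import *
from rig import viewer
where()
p=viewer.camera('wrist'); cv2.imwrite('pics/w25.png',p['img'][:,:,::-1])
p=viewer.camera('scene'); crop(p,'pics/s25.png',250,50,470,210)"
```

```text
ft_force: [-18.6, -64.6, 38.4]
grip_width: 0.0004
t29.30 hold [0.5326 0.1366 0.0467] yaw -92.7 tilt 39.2 tooly [ 0.999 -0.047  0.01 ] F [-18.6 -64.6  38.4] w 0.0004 q [-0.3   0.83  1.84  0.9   0.9  -0.98]
ft_force: [-15.8, -40.5, 21.9]
grip_width: 0.0006
t29.55 hold [0.5327 0.1364 0.0474] yaw -92.2 tilt 37.4 tooly [ 0.999 -0.038  0.024] F [-15.8 -40.5  21.9] w 0.0006 q [-0.29  0.82  1.84  0.88  0.87 -0.98]
pics/s25.png scale 3.6363636363636362
```

View pics/w25.png

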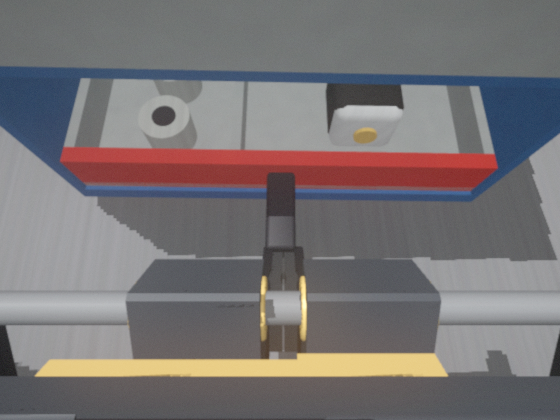

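View pics/s25.png

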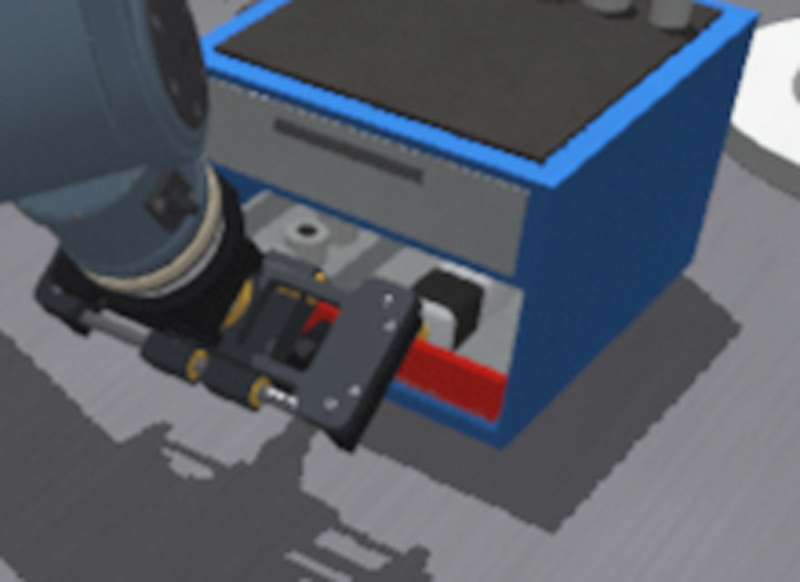

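```bash
python3 -m crank '0 0 0 -0.3 0 -0.3 1;0 0 0 -0.5 0 -0.5 1;0 0 0 0 0 -1 1;0 0 0 0 0 -1 1;0 0 0 0 0 -1 1' 20 | tail -2; python3 -m crank '0 0 0 -0.6 0 -0.6 1;0 0 0 -0.7 0 -0.6 1;0 0 0 -0.7 0 -0.6 1;0 0 0 0 0 0 1' | tail -2; python3 -c "
from h import *
from rig import viewer
where()
for n,a in (('scene',(200,20,480,230)),('side',(150,30,450,330))):
  p=viewer.camera(n); crop(p,'pics/%s26.png'%n,*a)
p=viewer.camera('wrist'); cv2.imwrite('pics/w26.png',p['img'][:,:,::-1])"
```

```text
ft_force: [0.0, 0.9, 0.1]
grip_width: 0.0004
ft_force: [-0.7, 0.0, 0.6]
grip_width: 0.0005
t30.77 hold [ 0.5158 -0.0854  0.1623] yaw -91.9 tilt 38.4 tooly [ 0.999 -0.033  0.013] F [-0.7  0.   0.6] w 0.0005 q [-0.68  0.65  1.68  0.55  1.29 -0.94]
pics/scene26.png scale 2.857142857142857
pics/side26.png scale 2.0
```

View pics/scene26.png

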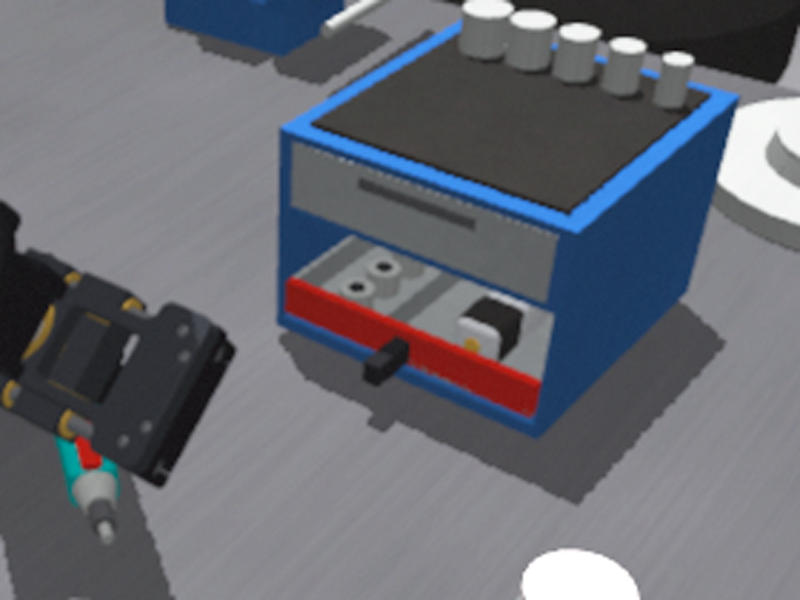

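View pics/w26.png

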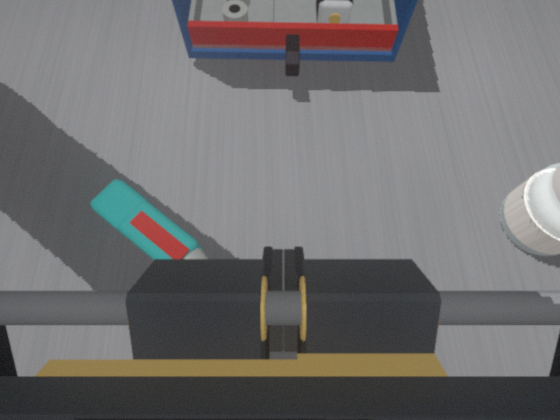

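View pics/side26.png

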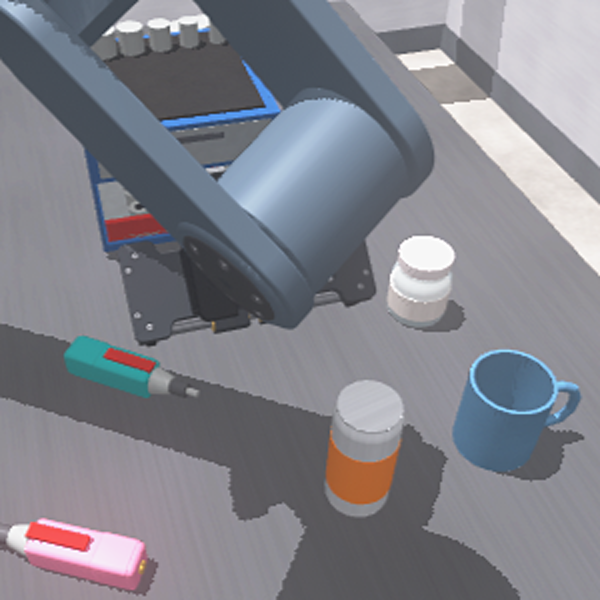

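```bash
python3 -c "
from h import *
import pickle
s,d=pickle.load(open('p0.pkl','rb'))
def ch(X):
  c,sn=np.cos(1.5284),np.sin(1.5284); e=X[:2]-[.5332,.1923]; return np.round([c*e[0]+sn*e[1],-sn*e[0]+c*e[1]],4)
print([ch(atz(s,u,.052)) for u in ((300.3,118.3),(389,154.2))], 'tail',ch(atz(s,(200+472/2.857,20+345/2.857),.046)))
from rig import robot
print(robot.hand_in()); where()"
```

```text
[array([0.0018, 0.1042]), array([ 0.0055, -0.1059])] tail [ 0.0234 -0.0431]
the job is handed in; nothing more can be done
None
the job is handed in; nothing more can be done
```

I pulled the tray to its stop, laid the grinder down in the long empty lane nose first, let it go, pushed the tray home, backed the arm off and handed the job in at about 31 s.

**Last checks**
- **Tray:** the push ended against the home stop at about 65 N on the wrist. In the last scene picture the red front is flush with the chest face, measuring 2–5 mm inside the chest face where home is 0. That is within what the cameras can resolve.
- **Grinder:** with the tray still open, its tail was about 13 mm inside the red front and it sat mid-lane, so the nose has about 20 mm to spare. With the tray home, the tail measured about 15 mm behind the front and still mid-lane. The nose end is under the chest and can't be seen, so I judge "flat" from the visible body and the height at which it touched down.
- **Can, jar and mug:** the side picture shows them standing as they were at the start. I did not measure them again.
- **Robot:** clear of everything at the end, with the wrist force near zero.

**What went wrong or disagreed**
- The fingers end about 26 mm short of the reported tool point. Because of that, the first handle grip slipped off and the first grasp of the grinder closed above it, empty. I corrected for the offset.
- I could not tell from the pictures alone that the first pull had reached the stop: they gave 59–69 mm. I gripped the handle again and pulled until the wrist force rose to about 54 N.
- Laying the grinder down pushed the tray back in, to about 56 mm out. This came after the stop had been reached.

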